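Close up the vacuum flask: nest its two cups and snap the outer one home

ROBOT

A 6-joint arm with a two-finger parallel gripper is mounted at the origin on the work surface. World frame = base frame: x ahead of the robot, y to its left, z up, the work surface at z = 0. Lengths are in m, angles in degrees, forces in N, time in s.
With the tool pointing down it reaches from about 0.35 to 0.875 m from the base axis. Payload 4.2 kg.
Tool frame: the origin (TCP) lies midway between the tips of the shut fingers; the grasp point (between the pads) lies r.grasp_offset behind it (r.grasp_offset is the distance from the TCP to the grasp point, in m); z points along the fingers, y is the direction in which the jaws open and shut (so a half turn about z gives the same grasp; the last joint's range is limited). The gripper opens to 87 mm and grips with 3 to 60 N. Pads are 19 mm wide; open, the fingers measure 117 mm over their backs; the gripper's body (75 mm by 190 mm) begins 51 mm behind the grasp point.
Start: joints at [-57.204, 22.042, 0.453, 0, -68.411, -14.817], TCP at [0.193, -0.594, 0.223] pointing down, gripper open.
Joint ranges: [-179.83, 179.83], [-69.29, 118.12], [-61.27, 80.66], [-181.25, 117.63], [-171.15, -9.14], [-177.46, 177.46]. Speed limits (degrees/s): [159.86, 159.86, 180, 180, 180, 180].

INTERFACE

Orientations are given as a 3x3 rotation matrix whose columns are the frame's x, y, z axes.
In Python, from station import sense, optics, r gives the robot as it stands. The module is installed in compiled form; this text tells all that it offers.
- The arm moves only by the tool servo_tool, never from a script. Its argument "deltas" is a list of rows, each an object with "slide": the shift along the tool's x, y, z in units of 25 mm (1.0 is 25 mm), a list of three; "spin": the turn about the tool's z in units of 8 degrees (1.0 is 8 degrees). A call has 1 to 10 rows; each row shifts and turns the pose as measured when the row begins, along the tool's axes as they then stand; what a row does not reach is not made up. A row lasts 1/10 s, in which the tool goes at most 50 mm and 8.59 degrees, less where a joint would pass 70% of its speed; a pose out of reach is approached as far as the arm can. A call is refused whole if a number of a shift passes 1 or a number of a turn 1, either way. A call with a gripper value outside its range is refused whole. "gripper" is the closure in counts, from 0 (fully open) to 255 (shut), set as the call begins (left out, the last holds). The fingers move at their own pace and stop on an object; the grip force is fixed at half the most. Time passes only in rows, so rows that do not move let the fingers close. It gives the time, the measured TCP pose, the force and the opening at its end, in the units of the state.
- sense(): the state, without advancing time (a new reading comes with each control period).
- optics.capture(name): name is "scene" or "top" or "wrist"; returns a dict with "frame" (480x640x3 uint8, red, green, blue), "camera_matrix" (3x3 intrinsics, pixels), "k1" (the pictures are not rectified: a ray, as slopes to the right and down, at radius r is drawn at 1 + k1 r^2 times it, then the intrinsics apply), "eye" and "rotation" of the camera in the world. Camera axes: x right, y down, z forward; pixel columns grow to the right and rows downward; lengths in m; the calibration is good to about 2 mm. A picture is of the moment at which its call begins. There is no depth.
- r.finish_job(): hands the job in, once; it reports no verdict.
The state is a dict: "time_s": time; "joints": joint angles; "joint_velocities": joint speeds; "effort": joint torques, N m; "tcp_pos": TCP position; "ee_rot": TCP orientation; "wrist_force": force on the tool from outside, world axes, zero at the start; "moment": the same for the moment, N m; "gripper_width": opening from 0.0 (shut) to 1.0 (fully open).
Only numpy, scipy, OpenCV 4.12 (cv2) and the standard library are available. Lean on these libraries where they do the work, as an engineer would, in place of code of your own. Each camera call takes 0.05 s, during which the arm holds its last target.

TASK

Close up the teal vacuum flask for the day: set the small white inner cup mouth-down over the flask's stopper so that it sits down squarely, then nest the larger steel outer cup over it and press straight down until you feel it click past the catches, and keep pressing until it is fully home. Finish while you are still holding the outer cup firmly pressed down on the upright flask (do not let go or ease off at the end), and leave the other things on the desk where they are.

Things in the scene. Friction and masses are not known exactly. Their poses are not given: they have to be found in the camera images.
- flask: Teal vacuum flask, loose, upright on the desk, about 0.5 kg, body 80 mm in diameter up to 150 mm. Origin: centre of its underside; z up its axis. On top, in order: a steel seat ring (top at 158 mm), a black collar (to 176 mm) and a grey stopper (to 199 mm, orange button).
- flask_seat (a point): On the flask's axis, 158 mm up, level with the steel seat ring (67 mm diameter) on which the outer cup's mouth comes to rest. Above it the black collar, 50 mm in diameter and 18 mm high, top edge bevelled, with four small sprung steel ball catches at 9 mm above this point that stand out to 55 mm diameter.
- stopper_foot (a point): On the flask's axis, 176 mm up, level with the collar's flat top, on which the inner cup's mouth comes to rest. The stopper stands on it: 38 mm in diameter for 5 mm, then narrowing to 32 mm; its top is 23 mm above this point.
- inner_cup_center (a point): Centre (half-way up) of the small white inner cup with a teal rim line, loose, standing mouth-down on the desk: outer diameter 46 mm, height 40 mm, mouth 41 mm wide inside, closed flat top, 35 g. z is its axis, pointing to the closed top. In place this point lies 20 mm above stopper_foot.
- outer_cup_center (a point): Centre (half-way up) of the steel outer cup (black band at the mouth, dark ring on top), loose, mouth-down on the desk: diameter 62, height 66 mm, 70 g; z up its axis. Inner lip 52 mm wide, 5 mm high. Pressing meets the catches 12 mm above the seat, climbs to about 10 N, drops to nothing, and about 5 mm above the seat the cup is drawn down. Home, this point is 33 mm above flask_seat.
- mug: Bystander: blue ceramic mug with a handle, 80 mm in diameter, 92 mm tall, upright. Origin: centre of its underside.
- notes: Bystander: block of coloured sticky notes, 76 x 76 x 30 mm. Origin: centre of its underside.
- highlighter: Bystander: green flat highlighter pen lying on the desk, 120 mm long, 24 mm wide, 15 mm tall. Origin on its underside; x along it.
- stapler: Bystander: black stapler, 135 x 36 x 55 mm. Origin: centre of its underside; x along it.
- mouse: Bystander: black computer mouse, 105 x 60 x 32 mm. Origin: centre of its underside; x along it.
Not all that is in view belongs to the job. Leave any orange look-alike of the part that bears inner_cup_center alone. Leave any red look-alike of the flask alone.

How it is judged:
By the outcome, as a careful person would: the job done as asked, in the order asked, and still so for the second after the job is handed in, while the arm keeps its last pose, push and grip.
It also fails if it takes over 66 s, if anything falls off the work surface, if the arm or the gripper's body presses on something with over 40 N, if the wrist force passes 120 N, or if a joint passes its speed limit or range.

## Working session

There is one attempt and no reset: what is moved stays moved. The work goes in short steps, Python scripts to look and compute and a tool call to move; the robot and the scene stay as the last step left them, time stands still between calls to the robot, and variables do not carry over. Pictures are saved under pics/ and viewed, and the job is handed in when it is done.

Besides the shell and the picture viewer there is one more tool, called as name([rows], argument=value, ...), one row to a line, values as JSON. servo_tool: Moves the arm, as the interface text tells. Its arguments: {"type":"object","properties":{"deltas":{"type":"array"},"gripper":{"type":"number"}},"required":["deltas"]}

```bash
mkdir -p pics; cat > h.py <<'E'
import numpy as np, cv2
from station import sense, optics, r
def cap(name,fn):
    d=optics.capture(name); cv2.imwrite('pics/'+fn+'.png',cv2.cvtColor(d['frame'],cv2.COLOR_RGB2BGR))
    np.savez('pics/'+fn+'.npz',**{k:np.array(v) for k,v in d.items()})
    return d
def load(fn): 
    d=np.load('pics/'+fn+'.npz'); return {k:d[k] for k in d.files}
def ray(d,u,v):
    K=d['camera_matrix']; k=float(d['k1'])
    p=cv2.undistortPoints(np.array([[[u,v]]],float),K,np.array([k,0,0,0.]))[0,0]
    w=d['rotation']@np.array([p[0],p[1],1]); return d['eye'],w/np.linalg.norm(w)
def onz(d,u,v,z):
    e,w=ray(d,u,v); return e+w*(z-e[2])/w[2]
def proj(d,P):
    c=d['rotation'].T@(np.array(P,float)-d['eye']); x,y=c[0]/c[2],c[1]/c[2]
    s=1+float(d['k1'])*(x*x+y*y); K=d['camera_matrix']
    return K[0,0]*x*s+K[0,2],K[1,1]*y*s+K[1,2]
def crop(fn,x,y,w,h,s,out):
    im=cv2.imread('pics/'+fn+'.png')[y:y+h,x:x+w]; cv2.imwrite('pics/'+out+'.png',cv2.resize(im,None,fx=s,fy=s,interpolation=cv2.INTER_CUBIC))
E
python3 - <<'E'
from h import *
for n in ['scene','top','wrist']:
    d=cap(n,n+'0'); print(n,d['eye'],d['rotation'].tolist(),d['camera_matrix'].tolist(),d['k1'])
s=sense(); print(s); print(r.grasp_offset)
E
```

```text
scene [1.06377819 0.61506553 0.64074092] [[-0.8242225289759477, 0.2916905235149057, -0.4853595174920272], [0.5660525595949142, 0.44794019902473803, -0.6920506324494795], [0.015547427585919085, -0.8451427196570284, -0.5343145711153517]] [[484.64979190509433, 0.0, 319.99890871757884], [0.0, 484.64979190509433, 238.58255090109435], [0.0, 0.0, 1.0]] -0.0567209219312692
top [ 0.46799116 -0.0984832   1.41362075] [[-0.022407868742352722, -0.9960650068123212, 0.08574607642566696], [-0.9996880359423213, 0.023270417324867478, 0.009072952733856682], [-0.011032597709052076, -0.08551602119776935, -0.9962757107880796]] [[534.4009087214552, 0.0, 323.7335314659481], [0.0, 534.4009087214552, 237.4245323378859], [0.0, 0.0, 1.0]] -0.046549942235127796
wrist [ 0.11347244 -0.61994176  0.38452124] [[-0.30755348387328857, 0.9068817956629304, 0.2880560071454539], [0.951528488257207, 0.2924546953418923, 0.09520392432791462], [0.002095374037531268, 0.30337379561798006, -0.9528693244826296]] [[372.84207381353326, 0.0, 321.5174316326924], [0.0, 372.84207381353326, 244.5771577053382], [0.0, 0.0, 1.0]] -0.02998918652484214
{'time_s': 0.15, 'joints': array([-5.72038059e+01,  2.20801392e+01,  3.97859759e-01, -1.86834687e-02,
       -6.84110457e+01, -1.48159580e+01]), 'joint_velocities': array([-0.0679014 , -0.10338624,  0.3042084 ,  0.07387119, -0.0082534 ,
       -0.01787074]), 'effort': array([-3.52016441e-04, -3.91053629e+01,  1.87585598e+01,  4.22237054e+00,
        1.23509151e-02, -1.49936477e-04]), 'tcp_pos': array([ 0.19279171, -0.59404942,  0.2217217 ]), 'ee_rot': array([[-9.51200121e-01, -3.08574036e-01, -6.27369117e-04],
       [-3.08574649e-01,  9.51198893e-01,  1.53341935e-03],
       [ 1.23579413e-04,  1.65217887e-03, -9.99998628e-01]]), 'wrist_force': array([ 0.08787405, -0.16427011,  0.5328827 ]), 'moment': array([0.02308585, 0.00401114, 0.01496797]), 'gripper_width': 0.9989955229346358}
0.0187
```

View pics/scene0.png

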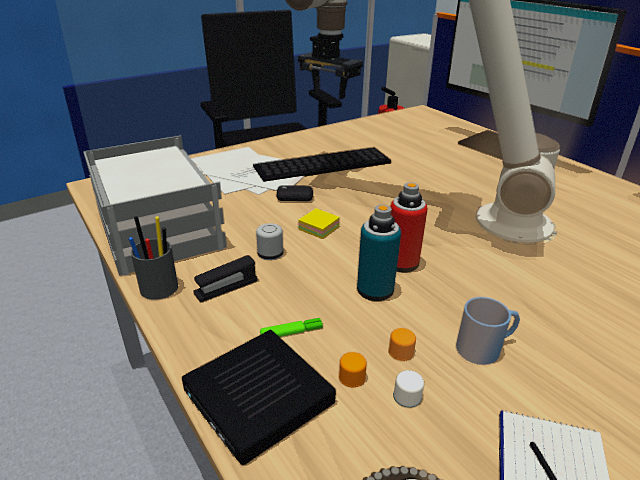

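View pics/top0.png

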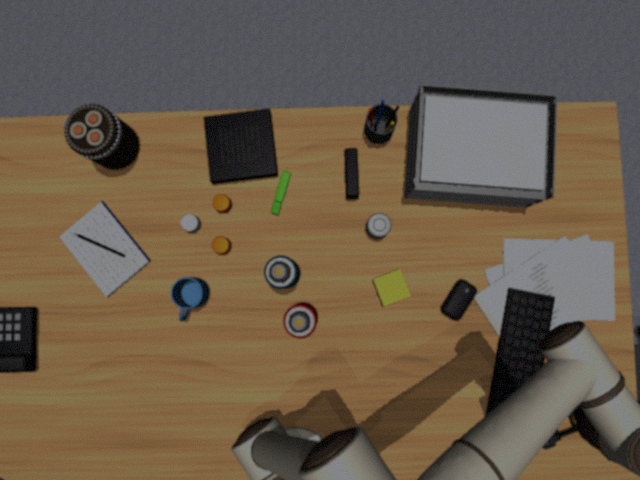

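View pics/wrist0.png

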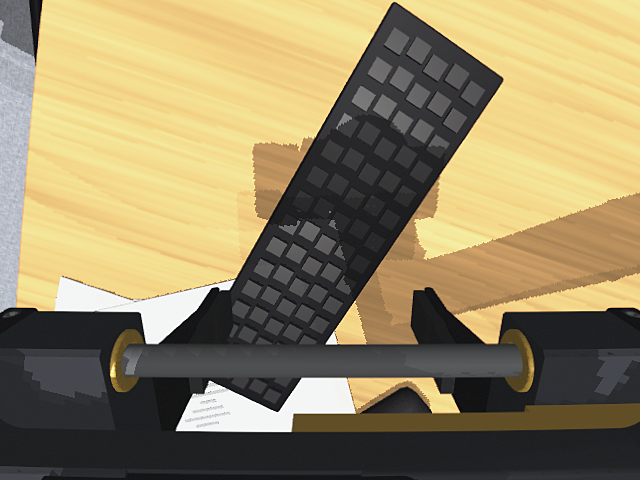

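Scene and top pictures: teal flask at top (281,272), red one at (300,320), white cup at (190,223), two orange look-alikes beside it at (222,204)/(221,245), and the steel cup at (378,226). I'll enlarge the relevant areas.

```bash
python3 - <<'E'
from h import *
a=[]
for (x,y) in [(155,190),(345,190),(245,235)]:
    im=cv2.imread('pics/top0.png')[y:y+75,x:x+75]; a.append(cv2.resize(im,(262,262),interpolation=cv2.INTER_CUBIC))
b=[]
for (x,y) in [(370,355),(235,205),(340,190)]:
    im=cv2.imread('pics/scene0.png')[y:y+75,x:x+75] if (x!=340) else cv2.imread('pics/scene0.png')[y:y+115,x:x+115]; b.append(cv2.resize(im,(262,262),interpolation=cv2.INTER_CUBIC))
cv2.imwrite('pics/c0.png',np.vstack([np.hstack(a),np.hstack(b)]))
d=load('top0')
for n,u,v,z in [('inner',190,223,.04),('outer',378,225,.066),('flask',283,271,.199),('red',300,320,.199),('orange',222,203,.04),('orange2',221,245,.04),('mug',189,292,.092)]:
    print(n,onz(d,u,v,z))
d=load('scene0')
for n,u,v,z in [('inner',409,380,.04),('outer',269,231,.066),('flask',381,212,.199)]:
    print(n,onz(d,u,v,z))
E
```

```text
inner [0.63198459 0.26094335 0.04      ]
outer [ 0.61236338 -0.22443673  0.066     ]
flask [0.49814445 0.00682337 0.199     ]
red [ 0.38691121 -0.02971879  0.199     ]
orange [0.68238026 0.17695009 0.04      ]
orange2 [0.5727577  0.18016716 0.04      ]
mug [0.45393226 0.25013915 0.092     ]
inner [0.6384507  0.26391734 0.04      ]
outer [ 0.62051972 -0.21910231  0.066     ]
flask [0.51361055 0.02845155 0.199     ]
```

View pics/c0.png

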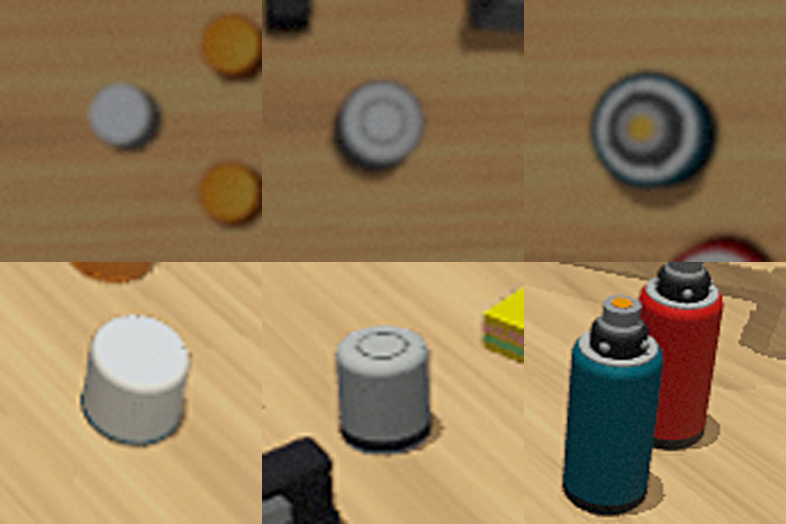

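```bash
python3 - <<'E'
from h import *
t=load('top0');s=load('scene0')
for n,a,b,z in [('inner',(189.9,222.6),(409.8,380.8),.04),('outer',(379.6,224.9),(269.3,229),.066),('flask',(278.5,271.4),(383,208),.2)]:
    p,q=onz(t,*a,z),onz(s,*b,z)
    # triangulate
    e1,w1=ray(t,*a);e2,w2=ray(s,*b)
    A=np.stack([w1,-w2],1);l=np.linalg.lstsq(A,e2-e1,rcond=None)[0]
    m1,m2=e1+w1*l[0],e2+w2*l[1]
    print(n,p[:2],q[:2],'tri',(m1+m2)/2,np.linalg.norm(m1-m2))
T=sense();print(T['tcp_pos'])
E
```

```text
inner [0.63303804 0.26120542] [0.6385284  0.26586043] tri [0.63399263 0.26255347 0.0339514 ] 0.0006524354681853624
outer [ 0.61252333 -0.22849875] [ 0.61563385 -0.22638402] tri [ 0.61337343 -0.22911292  0.06376846] 0.0014443648529879067
flask [0.49743984 0.01698082] [0.50140618 0.01991   ] tri [0.49786632 0.01688276 0.19753608] 0.000988918451061291
[ 0.19279171 -0.59404942  0.2217217 ]
```

servo_tool([
  {"slide": [-1, 1, -1], "spin": 0},
  {"slide": [-1, 1, -1], "spin": 0},
  {"slide": [-1, 1, -1], "spin": 0},
  {"slide": [-1, 1, 0], "spin": 0},
  {"slide": [-1, 1, 0], "spin": 0},
  {"slide": [-1, 1, 0], "spin": 0},
  {"slide": [-1, 1, 0], "spin": 0},
  {"slide": [-1, 1, 0], "spin": 0},
  {"slide": [-1, 1, 0], "spin": 0},
  {"slide": [-1, 1, 0], "spin": 0},
], gripper=0)

```text
time_s: 1.15
tcp_pos: [0.357, -0.27, 0.2961]
ee_rot: [[-0.954, -0.3, -0.004], [-0.3, 0.954, 0.01], [0.001, 0.01, -1.0]]
wrist_force: [-0.3, -0.7, -0.3]
gripper_width: 1.005
```

servo_tool([
  {"slide": [-1, 1, 0], "spin": 0},
  {"slide": [-1, 1, 0], "spin": 0},
  {"slide": [-1, 1, 0], "spin": 0},
  {"slide": [-1, 1, 0], "spin": 0},
  {"slide": [-1, 1, 0], "spin": 0},
  {"slide": [-1, 1, 0], "spin": 0},
  {"slide": [-1, 1, 0], "spin": 0},
  {"slide": [-1, 1, 0], "spin": 0},
  {"slide": [-1, 1, 0], "spin": 0},
  {"slide": [-1, 1, 0], "spin": 0},
])

```text
time_s: 2.15
tcp_pos: [0.5224, 0.0586, 0.298]
ee_rot: [[-0.953, -0.301, -0.005], [-0.302, 0.953, 0.011], [0.001, 0.012, -1.0]]
wrist_force: [1.0, -0.0, 0.2]
gripper_width: 0.996
```

servo_tool([
  {"slide": [-1, 1, 0], "spin": 0},
  {"slide": [-1, 1, 0.5], "spin": 0},
  {"slide": [-1, 1, 1], "spin": 0},
  {"slide": [-1, 1, 1], "spin": 0},
  {"slide": [-1, 1, 1], "spin": 0},
  {"slide": [-1, 1, 1], "spin": 0},
  {"slide": [0, 0, 0], "spin": 0},
  {"slide": [0, 0, 0], "spin": 0},
])

```text
time_s: 2.95
tcp_pos: [0.6232, 0.2603, 0.1795]
ee_rot: [[-0.952, -0.306, -0.007], [-0.306, 0.952, 0.008], [0.004, 0.01, -1.0]]
wrist_force: [0.0, -0.3, 0.7]
gripper_width: 0.998
```

```bash
python3 - <<'E'
from h import *
d=cap('wrist','w1'); s=sense(); print(s['tcp_pos'],s['ee_rot'],d['eye'])
print(proj(d,[.634,.262,.04]))
E
```

```text
[0.62265432 0.26005949 0.17897707] [[-0.95219707 -0.30537806 -0.00806059]
 [-0.30544291  0.95217118  0.00864122]
 [ 0.00503623  0.0106902  -0.99993018]] [0.54480738 0.23343904 0.34276701]
(np.float64(317.84035451135304), np.float64(242.97161289545414))
```

View pics/w1.png

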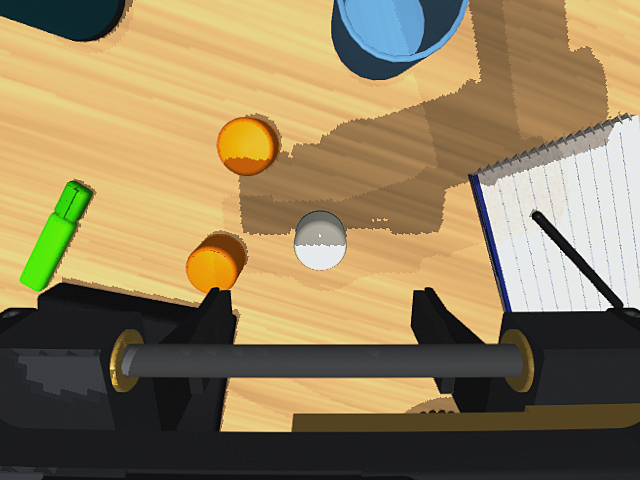

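```bash
python3 - <<'E'
from h import *
crop('w1',270,190,100,100,6,'c1')
E
```

```text
(no output)
```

View pics/c1.png

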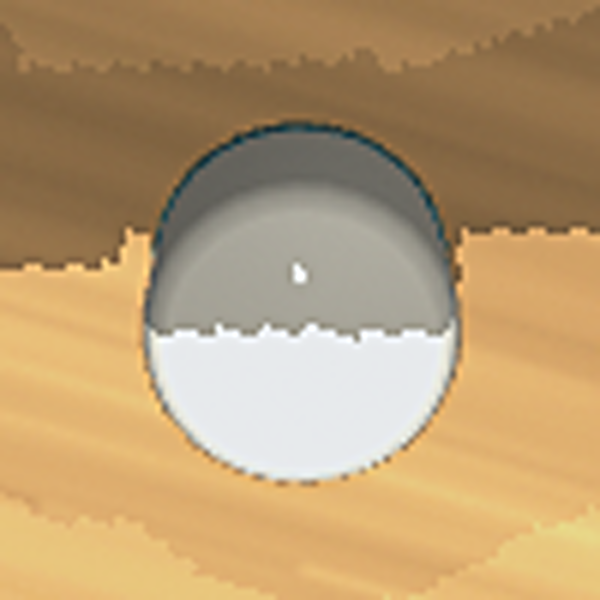

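```bash
cat >> h.py <<'E'
def go(P,s=None):
    s=s or sense(); d=np.array(P)-s['tcp_pos']; return np.round(s['ee_rot'].T@d/.025,2)
E
python3 - <<'E'
from h import *
d=load('w1'); p=onz(d,320.5,245,.037); print(p)
print(go([p[0],p[1],.18]), go([p[0],p[1],.008]))
E
```

```text
[0.63593379 0.26501489 0.037     ]
[-0.57  0.03 -0.04] [-0.6  -0.05  6.84]
```

servo_tool([
  {"slide": [-0.6, 0, 0], "spin": 0},
  {"slide": [0, 0, 1], "spin": 0},
  {"slide": [0, 0, 1], "spin": 0},
  {"slide": [0, 0, 1], "spin": 0},
  {"slide": [0, 0, 1], "spin": 0},
  {"slide": [0, 0, 0.5], "spin": 0},
  {"slide": [0, 0, 0], "spin": 0},
])

```text
time_s: 3.7
tcp_pos: [0.6397, 0.2607, 0.0763]
ee_rot: [[-0.954, -0.3, 0.008], [-0.3, 0.954, 0.018], [-0.012, 0.015, -1.0]]
wrist_force: [-0.3, -0.8, 0.4]
gripper_width: 1.003
```

```bash
python3 - <<'E'
from h import *
s=sense(); print(s['tcp_pos'],s['ee_rot'][:,2],go([.636,.2645,.008]))
d=cap('wrist','w2')
E
```

```text
[0.63970129 0.2607132  0.07629367] [ 0.00750588  0.01767078 -0.99981569] [0.13 0.15 2.73]
```

View pics/w2.png

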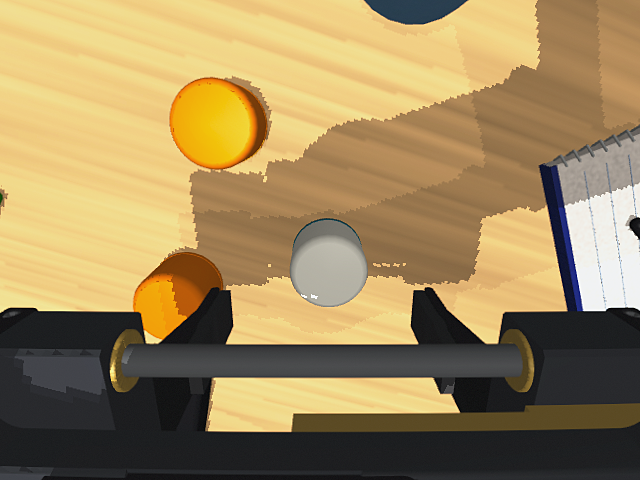

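servo_tool([
  {"slide": [0.1, 0.1, 0.8], "spin": 0},
  {"slide": [0, 0, 0.8], "spin": 0},
  {"slide": [0, 0, 0.7], "spin": 0},
  {"slide": [0, 0, 0.3], "spin": 0},
  {"slide": [0, 0, 0], "spin": 0},
])

```text
time_s: 4.25
tcp_pos: [0.6445, 0.2662, 0.023]
ee_rot: [[-0.953, -0.301, 0.027], [-0.3, 0.953, 0.028], [-0.034, 0.018, -0.999]]
wrist_force: [-0.1, -0.8, -0.2]
gripper_width: 1.004
```

```bash
python3 - <<'E'
from h import *
d=cap('wrist','w3')
s=sense(); print(s['tcp_pos'],s['ee_rot'][:,2],go([.636,.2645,.008]))
E
```

```text
[0.64491414 0.26639635 0.02375038] [ 0.02801353  0.02836861 -0.99920492] [0.38 0.02 0.62]
```

View pics/w3.png

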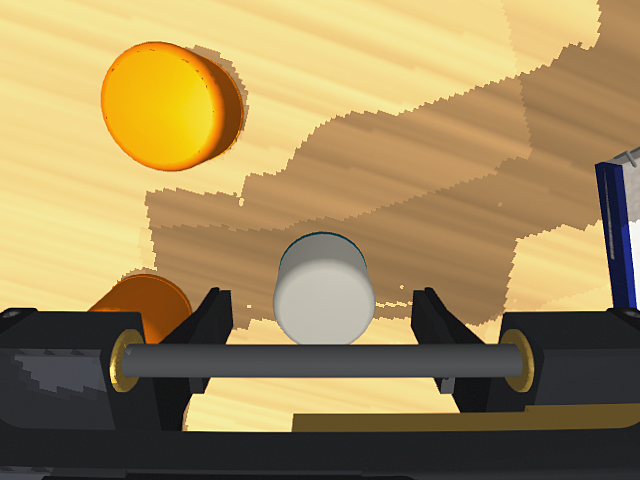

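```bash
python3 - <<'E'
from h import *
d=load('w3'); print(onz(d,324.5,298,.037)); d=load('w2'); print(onz(d,328.5,267,.037))
E
```

```text
[0.63267168 0.26360289 0.037     ]
[0.63363206 0.26367965 0.037     ]
```

servo_tool([
  {"slide": [0.2, 0, 0], "spin": 0},
  {"slide": [0.2, 0, 0], "spin": 0},
  {"slide": [0, 0, 0.2], "spin": 0},
  {"slide": [0, 0, 0.2], "spin": 0},
  {"slide": [0, 0, 0], "spin": 0},
])

```text
time_s: 4.8
tcp_pos: [0.6368, 0.2646, 0.0175]
ee_rot: [[-0.953, -0.302, 0.034], [-0.301, 0.953, 0.032], [-0.042, 0.02, -0.999]]
wrist_force: [-0.0, 0.0, 0.6]
gripper_width: 0.998
```

```bash
python3 - <<'E'
from h import *
s=sense(); print(s['tcp_pos'],s['ee_rot'][:,2],go([.636,.2645,.008]))
E
```

```text
[0.63675403 0.26458703 0.01749109] [ 0.03428901  0.03220769 -0.99889285] [ 0.05 -0.    0.38]
```

servo_tool([
  {"slide": [0, 0, -0.3], "spin": 0},
  {"slide": [0, 0, -0.3], "spin": 0},
  {"slide": [0, 0, -0.3], "spin": 0},
  {"slide": [0, 0, -0.3], "spin": 0},
  {"slide": [0, 0, -0.3], "spin": 0},
  {"slide": [0, 0, -0.3], "spin": 0},
  {"slide": [0, 0, -0.3], "spin": 0},
  {"slide": [0, 0, -0.3], "spin": 0},
])

```text
time_s: 5.6
tcp_pos: [0.6349, 0.2626, 0.0827]
ee_rot: [[-0.953, -0.302, 0.035], [-0.301, 0.953, 0.032], [-0.043, 0.02, -0.999]]
wrist_force: [0.3, 0.6, 0.3]
gripper_width: 1.001
```

servo_tool([
  {"slide": [0, 0, 0], "spin": 0},
  {"slide": [0, 0, 0], "spin": 0},
  {"slide": [0, 0, 0], "spin": 0},
])

```text
time_s: 5.9
tcp_pos: [0.6354, 0.2629, 0.0845]
ee_rot: [[-0.953, -0.302, 0.037], [-0.301, 0.953, 0.034], [-0.045, 0.021, -0.999]]
wrist_force: [0.8, 0.2, 0.5]
gripper_width: 1.0
```

servo_tool([
  {"slide": [0, 0, 1], "spin": 0},
  {"slide": [0, 0, 0], "spin": 0},
])

```text
time_s: 6.1
tcp_pos: [0.636, 0.2637, 0.0586]
ee_rot: [[-0.953, -0.302, 0.036], [-0.301, 0.953, 0.033], [-0.045, 0.021, -0.999]]
wrist_force: [-0.8, 0.6, -0.9]
gripper_width: 0.997
```

servo_tool([
  {"slide": [0, 0, -1], "spin": 0},
  {"slide": [0, 0, -1], "spin": 0},
  {"slide": [0, 0, -1], "spin": 0},
])

```text
time_s: 6.4
tcp_pos: [0.6309, 0.2593, 0.1304]
ee_rot: [[-0.953, -0.301, 0.025], [-0.301, 0.953, 0.026], [-0.032, 0.017, -0.999]]
wrist_force: [0.8, 1.2, 0.6]
gripper_width: 1.003
```

servo_tool([
  {"slide": [0, 0, 1], "spin": 0},
  {"slide": [0, 0, 1], "spin": 0},
  {"slide": [0, 0, 1], "spin": 0},
])

```text
time_s: 6.7
tcp_pos: [0.6402, 0.265, 0.0675]
ee_rot: [[-0.952, -0.304, 0.046], [-0.303, 0.952, 0.036], [-0.055, 0.02, -0.998]]
wrist_force: [-0.3, 0.5, -0.9]
gripper_width: 1.0
```

servo_tool([
  {"slide": [0, 0, -1], "spin": 0},
  {"slide": [0, 0, -1], "spin": 0},
  {"slide": [0, 0, 0], "spin": 0},
])

```text
time_s: 7.0
tcp_pos: [0.6355, 0.2615, 0.1134]
ee_rot: [[-0.952, -0.304, 0.036], [-0.303, 0.953, 0.029], [-0.043, 0.017, -0.999]]
wrist_force: [1.1, -0.2, 0.6]
gripper_width: 0.999
```

servo_tool([
  {"slide": [0, 0, -1], "spin": 0},
  {"slide": [0, 0, -1], "spin": 0},
  {"slide": [0, 0, -1], "spin": 0},
  {"slide": [0, 0, -1], "spin": 0},
  {"slide": [0, 0, -1], "spin": 0},
  {"slide": [0, 0, -1], "spin": 0},
])

```text
time_s: 7.6
tcp_pos: [0.6272, 0.2555, 0.2621]
ee_rot: [[-0.953, -0.303, 0.024], [-0.302, 0.953, 0.023], [-0.03, 0.014, -0.999]]
wrist_force: [0.1, -0.0, -0.6]
gripper_width: 1.0
```

servo_tool([
  {"slide": [0, 0, 0.4], "spin": 0},
  {"slide": [0, 0, 0.4], "spin": 0},
  {"slide": [0, 0, 0.4], "spin": 0},
  {"slide": [0, 0, 0.4], "spin": 0},
  {"slide": [0, 0, 0.4], "spin": 0},
  {"slide": [0, 0, 0.4], "spin": 0},
  {"slide": [0, 0, 0.4], "spin": 0},
  {"slide": [0, 0, 0.4], "spin": 0},
  {"slide": [0, 0, 0.4], "spin": 0},
  {"slide": [0, 0, 0.4], "spin": 0},
])

```text
time_s: 8.6
tcp_pos: [0.6305, 0.2579, 0.1552]
ee_rot: [[-0.953, -0.303, 0.026], [-0.302, 0.953, 0.023], [-0.032, 0.014, -0.999]]
wrist_force: [0.5, -0.1, -0.5]
gripper_width: 1.004
```

servo_tool([
  {"slide": [0, 0, -1], "spin": 0},
  {"slide": [0, 0, -1], "spin": 0},
  {"slide": [0, 0, 0], "spin": 0},
  {"slide": [0, 0, 0.4], "spin": 0},
  {"slide": [0, 0, 0.4], "spin": 0},
  {"slide": [0, 0, 0.4], "spin": 0},
  {"slide": [0, 0, 0.4], "spin": 0},
  {"slide": [0, 0, 0.4], "spin": 0},
  {"slide": [0, 0, 0.4], "spin": 0},
])

```text
time_s: 9.5
tcp_pos: [0.6273, 0.2566, 0.1317]
ee_rot: [[-0.953, -0.302, 0.014], [-0.301, 0.953, 0.017], [-0.019, 0.012, -1.0]]
wrist_force: [0.0, 0.4, 0.5]
gripper_width: 1.001
```

servo_tool([
  {"slide": [0, 0, -1], "spin": 0},
  {"slide": [0, 0, -1], "spin": 0},
  {"slide": [0, 0, 0], "spin": 0},
  {"slide": [0, 0, 0.4], "spin": 0},
  {"slide": [0, 0, 0.4], "spin": 0},
  {"slide": [0, 0, 0.4], "spin": 0},
  {"slide": [0, 0, 0.4], "spin": 0},
  {"slide": [0, 0, 0.4], "spin": 0},
  {"slide": [0, 0, 0.4], "spin": 0},
])

```text
time_s: 10.4
tcp_pos: [0.6229, 0.2544, 0.1058]
ee_rot: [[-0.954, -0.3, -0.001], [-0.3, 0.954, 0.009], [-0.002, 0.009, -1.0]]
wrist_force: [-1.2, 0.5, -0.3]
gripper_width: 0.997
```

servo_tool([
  {"slide": [-0.27, 0.12, 0.4], "spin": 0},
  {"slide": [-0.27, 0.11, 0.4], "spin": 0},
  {"slide": [0, 0, 0.4], "spin": 0},
  {"slide": [0, 0, 0.4], "spin": 0},
  {"slide": [0, 0, 0.4], "spin": 0},
  {"slide": [0, 0, 0.4], "spin": 0},
  {"slide": [0, 0, 0.4], "spin": 0},
  {"slide": [0, 0, 0.3], "spin": 0},
  {"slide": [0, 0, 0.2], "spin": 0},
])

```text
time_s: 11.3
tcp_pos: [0.6344, 0.2653, 0.0141]
ee_rot: [[-0.954, -0.3, -0.003], [-0.3, 0.954, 0.007], [0.0, 0.008, -1.0]]
wrist_force: [0.1, -0.7, -0.2]
gripper_width: 1.001
```

```bash
python3 - <<'E'
from h import *
d=cap('wrist','w4')
s=sense(); print(s['tcp_pos'],s['ee_rot'][:,2],go([.634,.264,.008]))
E
```

```text
[0.63390416 0.26501907 0.01319078] [-0.004072    0.00679658 -0.99996861] [ 0.01 -0.04  0.21]
```

View pics/w4.png

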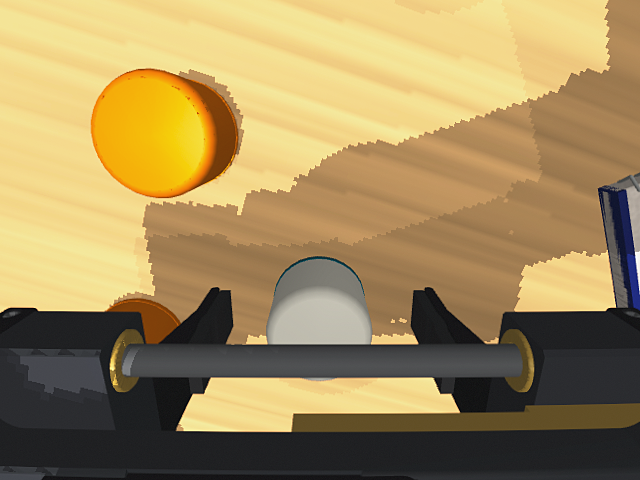

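servo_tool([
  {"slide": [0, 0, 0.15], "spin": 0},
  {"slide": [0, 0, 0], "spin": 0},
])

```text
time_s: 11.55
tcp_pos: [0.634, 0.2651, 0.0092]
ee_rot: [[-0.954, -0.3, -0.004], [-0.3, 0.954, 0.007], [0.001, 0.008, -1.0]]
wrist_force: [-0.5, -0.9, -0.9]
gripper_width: 1.0
```

servo_tool([
  {"slide": [0, 0, 0], "spin": 0},
  {"slide": [0, 0, 0], "spin": 0},
  {"slide": [0, 0, 0], "spin": 0},
  {"slide": [0, 0, 0], "spin": 0},
  {"slide": [0, 0, 0], "spin": 0},
  {"slide": [0, 0, 0], "spin": 0},
  {"slide": [0, 0, 0], "spin": 0},
], gripper=255)

```text
time_s: 12.25
tcp_pos: [0.6351, 0.2657, 0.0113]
ee_rot: [[-0.954, -0.301, -0.001], [-0.301, 0.954, 0.009], [-0.002, 0.009, -1.0]]
wrist_force: [-0.5, -0.4, -0.1]
gripper_width: 0.524
```

servo_tool([
  {"slide": [0, 0, -0.4], "spin": 0},
  {"slide": [0, 0, -0.4], "spin": 0},
  {"slide": [0, 0, -0.4], "spin": 0},
  {"slide": [0, 0, -0.4], "spin": 0},
  {"slide": [0, 0, -0.4], "spin": 0},
  {"slide": [0, 0, -0.4], "spin": 0},
  {"slide": [0, 0, -0.4], "spin": 0},
  {"slide": [0, 0, -0.4], "spin": 0},
  {"slide": [0, 0, -0.4], "spin": 0},
  {"slide": [0, 0, -0.4], "spin": 0},
])

```text
time_s: 13.25
tcp_pos: [0.6349, 0.2646, 0.1203]
ee_rot: [[-0.954, -0.3, -0.0], [-0.3, 0.954, 0.009], [-0.002, 0.009, -1.0]]
wrist_force: [-0.3, -0.1, -1.1]
gripper_width: 0.527
```

servo_tool([
  {"slide": [0.2, -0.2, -0.4], "spin": 0},
  {"slide": [0.4, -0.4, -0.4], "spin": 0},
  {"slide": [0.4, -0.4, -0.4], "spin": 0},
  {"slide": [0.4, -0.4, -0.4], "spin": 0},
  {"slide": [0.4, -0.4, -0.4], "spin": 0},
  {"slide": [0.4, -0.4, -0.4], "spin": 0},
  {"slide": [0.4, -0.4, -0.4], "spin": 0},
  {"slide": [0.4, -0.4, -0.4], "spin": 0},
  {"slide": [0.4, -0.4, -0.4], "spin": 0},
  {"slide": [0.4, -0.4, -0.4], "spin": 0},
])

```text
time_s: 14.25
tcp_pos: [0.5667, 0.1336, 0.2282]
ee_rot: [[-0.954, -0.3, -0.001], [-0.3, 0.954, 0.009], [-0.002, 0.009, -1.0]]
wrist_force: [-0.2, -0.1, -0.4]
gripper_width: 0.525
```

servo_tool([
  {"slide": [0.4, -0.36, -0.4], "spin": 0},
  {"slide": [0.4, -0.36, -0.4], "spin": 0},
  {"slide": [0.4, -0.36, -0.2], "spin": 0},
  {"slide": [0.4, -0.36, 0], "spin": 0},
  {"slide": [0.2, -0.2, 0], "spin": 0},
])

```text
time_s: 14.75
tcp_pos: [0.5333, 0.0756, 0.257]
ee_rot: [[-0.954, -0.299, 0.002], [-0.299, 0.954, 0.01], [-0.005, 0.009, -1.0]]
wrist_force: [-1.1, -0.1, -0.3]
gripper_width: 0.53
```

```bash
python3 - <<'E'
from h import *
d=cap('wrist','w5')
s=sense(); print(s['tcp_pos'],s['ee_rot'][:,2],go([.498,.017,.25]))
E
```

```text
[0.53298401 0.07507393 0.25709011] [ 0.00200159  0.0098375  -0.99994961] [ 2.03 -1.8   0.26]
```

View pics/w5.png

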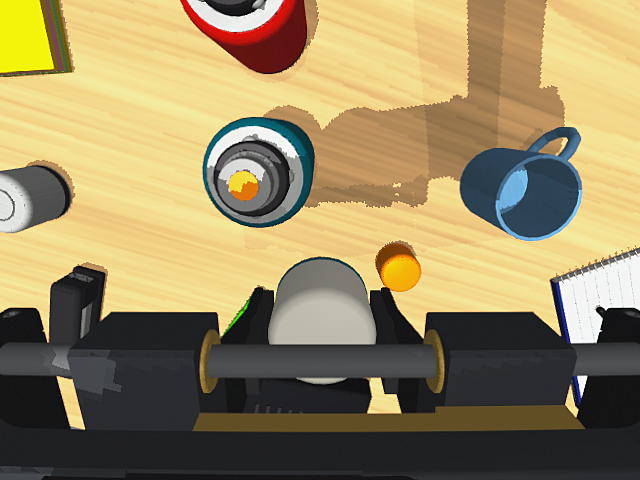

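```bash
python3 - <<'E'
from h import *
crop('w5',190,105,140,140,5,'c5')
E
```

```text
(no output)
```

View pics/c5.png

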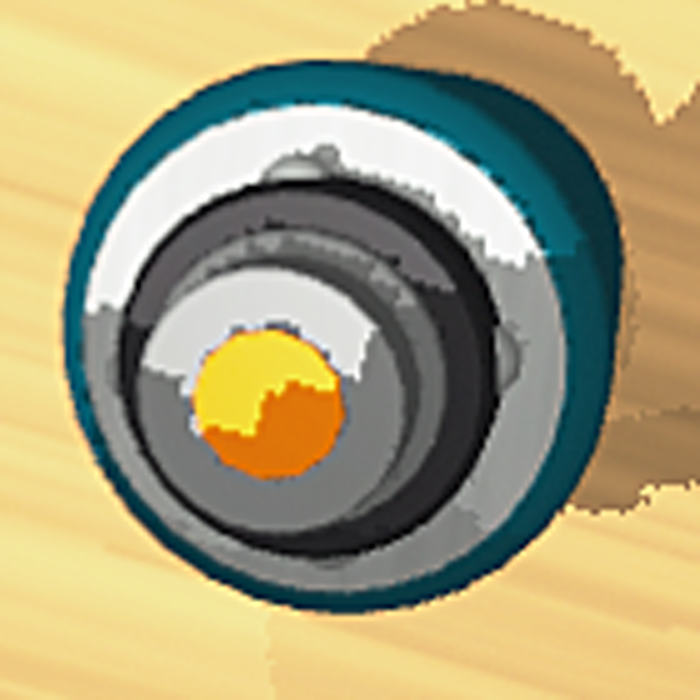

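```bash
python3 - <<'E'
from h import *
d=load('w5'); 
print(onz(d,244.4,185,.199), onz(d,243.4,185.8,.2),onz(d,254.8,174.6,.158))
s=sense(); R=s['ee_rot'];t=s['tcp_pos']
for dx in (-.003,0,.003):
  c=t+R@np.array([dx,0,.0105])   # mouth centre
  print(dx,c,proj(d,c+R@np.array([.023,0,0])),proj(d,c+R@np.array([0.0,.023,0])),proj(d,c+R@np.array([0.0,-.023,0])))
  a=np.linspace(0,2*np.pi,73);P=np.array([proj(d,c+.023*(R[:,0]*np.cos(k)+R[:,1]*np.sin(k))) for k in a]);print(P[:,0].min(),P[:,0].max(),P[:,1].min())
  c=t+R@np.array([dx,0,-.0275]);P=np.array([proj(d,c+.023*(R[:,0]*np.cos(k)+R[:,1]*np.sin(k))) for k in a]);print('top',P[:,0].min(),P[:,0].max(),P[:,1].min(),P[:,1].max())
crop('w5',250,240,140,150,5,'c5b')
E
```

```text
[0.49910626 0.0177038  0.199     ] [0.49953126 0.01739582 0.2       ] [0.49844587 0.01705408 0.158     ]
-0.003 [0.5358677  0.07607438 0.2466052 ] (np.float64(320.6180860406852), np.float64(259.49838949814966)) (np.float64(365.4526275829837), np.float64(301.5678470402182)) (np.float64(275.9002239030297), np.float64(301.6227101761283))
275.9002239030297 365.4526275829837 259.49838949814966
top 265.3478438517825 375.65912258254343 292.1991065498995 388.26966510341765
0 [0.53300502 0.07517723 0.24659064] (np.float64(320.6102555411465), np.float64(253.76270725962465)) (np.float64(365.66518824307616), np.float64(296.2563336622087)) (np.float64(275.6729970917596), np.float64(296.3114751488796))
275.6729970917596 365.66518824307616 253.76270725962462
top 264.9966727955356 375.98983747374626 285.26355510509393 382.54982101401214
0.003 [0.53014235 0.07428008 0.24657609] (np.float64(320.6023595008663), np.float64(247.96930860190943)) (np.float64(365.8792940034432), np.float64(290.89181545915795)) (np.float64(275.4441019400731), np.float64(290.947238933686))
275.4441019400731 365.8792940034432 247.96930860190943
top 264.64216225986706 376.3236753244631 278.2389527854515 376.7587651610373
```

View pics/c5b.png

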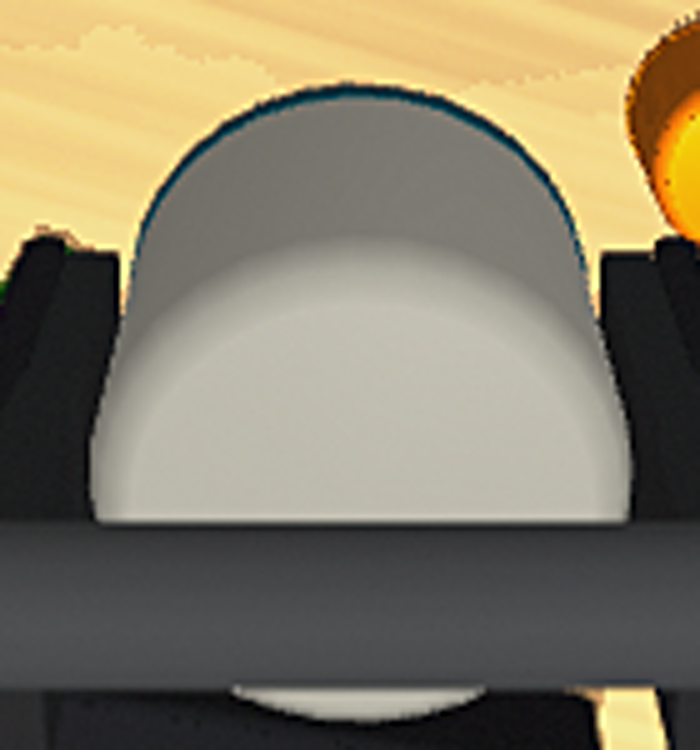

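```bash
python3 - <<'E'
from h import *
print(go([.4979,.0162,.25]))
E
```

```text
[ 2.04 -1.83  0.26]
```

servo_tool([
  {"slide": [0.4, -0.36, 0], "spin": 0},
  {"slide": [0.4, -0.36, 0], "spin": 0},
  {"slide": [0.4, -0.36, 0], "spin": 0},
  {"slide": [0.4, -0.36, 0], "spin": 0},
  {"slide": [0.2, -0.2, 0], "spin": 0},
  {"slide": [0.1, -0.1, 0], "spin": 0},
  {"slide": [0, 0, 0], "spin": 0},
])

```text
time_s: 15.5
tcp_pos: [0.497, 0.0141, 0.2547]
ee_rot: [[-0.954, -0.299, -0.001], [-0.299, 0.954, 0.009], [-0.002, 0.009, -1.0]]
wrist_force: [-0.5, -0.2, -0.3]
gripper_width: 0.525
```

```bash
python3 - <<'E'
from h import *
cap('wrist','w6')
s=sense(); print(s['tcp_pos'],s['ee_rot'][:,2],go([.4979,.0162,.22]))
E
```

```text
[0.49720595 0.01434574 0.25471367] [-0.00103049  0.00891146 -0.99995976] [-0.05  0.05  1.39]
```

View pics/w6.png

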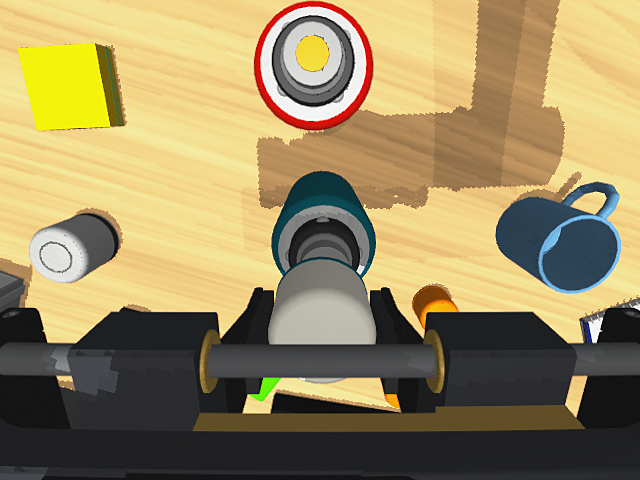

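```bash
python3 - <<'E'
from h import *
crop('w6',260,165,130,110,6,'c6')
d=load('w6')
for z,r_ in ((.158,.0335),(.15,.04),(.176,.025)):
  a=np.linspace(0,2*np.pi,181);P=np.array([proj(d,[.499+r_*np.cos(k),.0175+r_*np.sin(k),z]) for k in a]);print(z,P.min(0),P.max(0))
E
```

```text
0.158 [278.22841703 204.12570216] [369.54160497 290.81743964]
0.15 [270.667943   193.02811468] [376.75295666 294.06320524]
0.176 [287.95047194 222.1027017 ] [360.63964259 290.59862475]
```

View pics/c6.png

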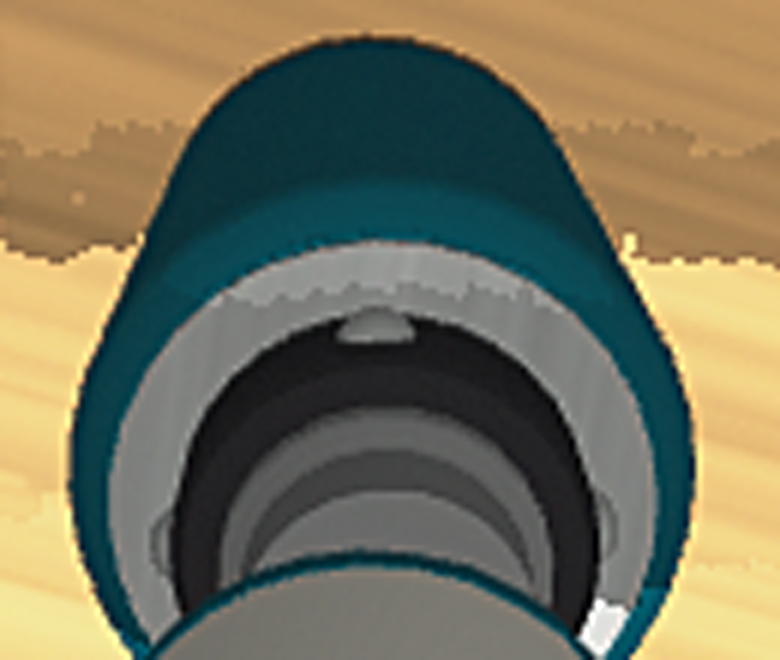

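servo_tool([
  {"slide": [-0.07, 0.06, 0.3], "spin": 0},
  {"slide": [0, 0, 0.3], "spin": 0},
  {"slide": [0, 0, 0.3], "spin": 0},
  {"slide": [0, 0, 0.3], "spin": 0},
  {"slide": [0, 0, 0.3], "spin": 0},
  {"slide": [0, 0, 0.2], "spin": 0},
  {"slide": [0, 0, 0], "spin": 0},
])

```text
time_s: 16.25
tcp_pos: [0.4987, 0.0181, 0.2068]
ee_rot: [[-0.954, -0.301, -0.004], [-0.301, 0.954, 0.008], [0.001, 0.009, -1.0]]
wrist_force: [-0.5, 0.8, -1.1]
gripper_width: 0.529
```

```bash
python3 - <<'E'
from h import *
cap('wrist','w7');cap('scene','s7')
s=sense(); print(s['tcp_pos'],s['ee_rot'][:,2],s['wrist_force'],go([.4983,.0165,.187]))
crop('w7',260,165,130,110,6,'c7');crop('s7',330,130,110,110,6,'cs7')
d=load('w7')
for z,r_ in ((.158,.0335),(.15,.04),(.176,.025)):
  a=np.linspace(0,2*np.pi,181);P=np.array([proj(d,[.4993+r_*np.cos(k),.0177+r_*np.sin(k),z]) for k in a]);print(z,P.min(0),P.max(0))
E
```

```text
[0.49913764 0.01816488 0.20774175] [-0.00212185  0.00864876 -0.99996035] [ 0.44429767 -0.31238275 -0.73605833] [ 0.05 -0.06  0.83]
0.158 [264.74225752 216.90971827] [374.67992166 319.46832501]
0.15 [256.10796877 203.20708542] [383.13985484 322.24613109]
0.176 [275.53031016 239.84501265] [364.245501   321.70233582]
```

View pics/c7.png

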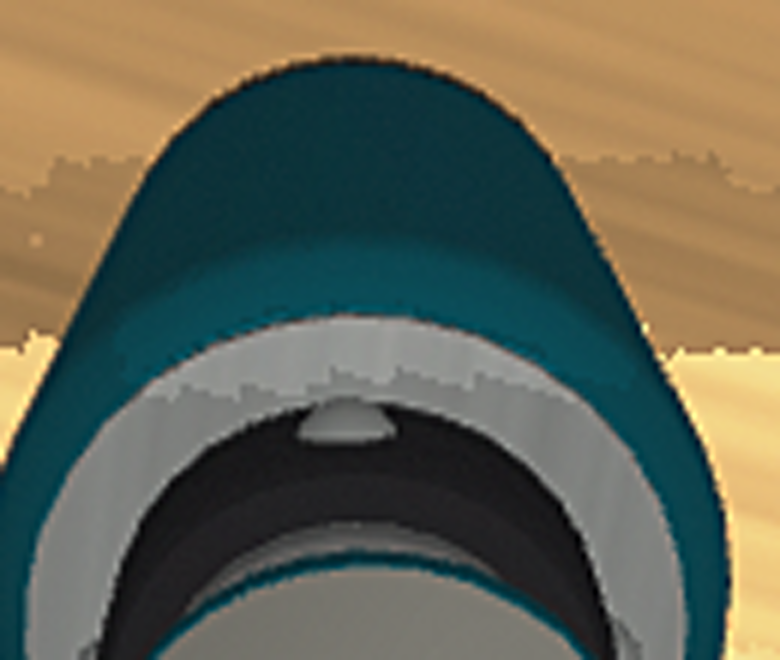

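View pics/cs7.png

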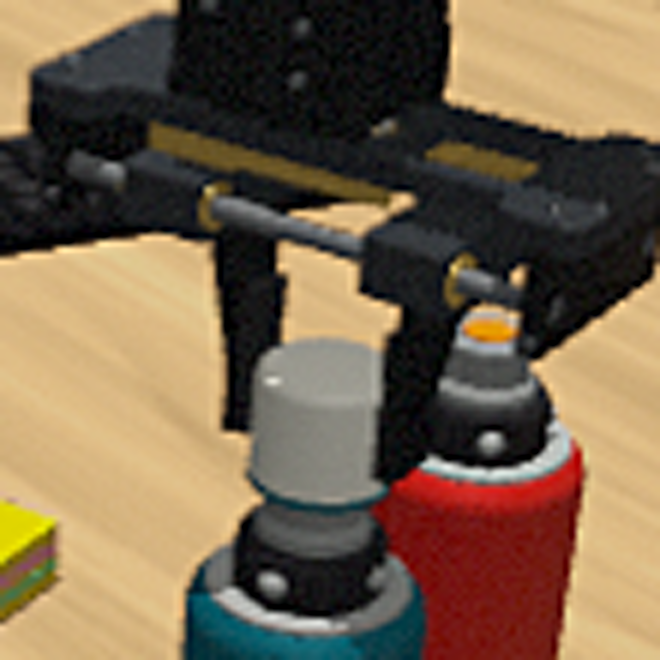

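servo_tool([
  {"slide": [0.05, -0.06, 0.15], "spin": 0},
  {"slide": [0, 0, 0.15], "spin": 0},
  {"slide": [0, 0, 0.15], "spin": 0},
  {"slide": [0, 0, 0], "spin": 0},
])

```text
time_s: 16.75
tcp_pos: [0.4989, 0.0164, 0.1966]
ee_rot: [[-0.954, -0.301, 0.0], [-0.3, 0.954, 0.009], [-0.003, 0.009, -1.0]]
wrist_force: [-0.6, 0.1, -0.5]
gripper_width: 0.525
```

```bash
python3 - <<'E'
from h import *
s=sense(); print(s['tcp_pos'],s['ee_rot'][:,2],s['wrist_force'],go([.4983,.0165,.187]))
E
```

```text
[0.49893866 0.01636101 0.19664187] [ 3.80899242e-04  9.38013520e-03 -9.99955933e-01] [-0.57960522  0.07698693 -0.52442973] [0.02 0.01 0.39]
```

servo_tool([
  {"slide": [0.02, 0, 0.15], "spin": 0},
  {"slide": [0, 0, 0.12], "spin": 0},
  {"slide": [0, 0, 0.08], "spin": 0},
])

```text
time_s: 17.05
tcp_pos: [0.4987, 0.0163, 0.1876]
ee_rot: [[-0.954, -0.301, 0.001], [-0.3, 0.954, 0.01], [-0.004, 0.009, -1.0]]
wrist_force: [0.7, 0.2, -0.1]
gripper_width: 0.527
```

```bash
python3 - <<'E'
from h import *
s=sense(); print(s['tcp_pos'],s['ee_rot'][:,2],s['wrist_force'],go([.4983,.0165,.187]))
E
```

```text
[0.49869095 0.01630275 0.18758805] [ 0.00133039  0.00957264 -0.9999533 ] [ 0.65949886  0.24950467 -0.13317127] [0.01 0.01 0.02]
```

No force yet; close in slowly to contact.

servo_tool([
  {"slide": [0, 0, 0.1], "spin": 0},
  {"slide": [0, 0, 0.08], "spin": 0},
])

```text
time_s: 17.25
tcp_pos: [0.5003, 0.0163, 0.1873]
ee_rot: [[-0.953, -0.302, 0.006], [-0.302, 0.953, 0.008], [-0.008, 0.006, -1.0]]
wrist_force: [-3.5, 1.5, 11.1]
gripper_width: 0.528
```

```bash
python3 - <<'E'
from h import *
cap('scene','s8')
s=sense(); print(s['tcp_pos'],s['ee_rot'][:,2],s['wrist_force'],s['moment'])
crop('s8',330,130,110,110,6,'cs8')
E
```

```text
[0.5002367  0.01629538 0.18728651] [ 0.00576483  0.00846965 -0.99994751] [-4.76352478  1.1268316   9.85214927] [0.4755704  1.32673639 0.00758497]
```

View pics/cs8.png

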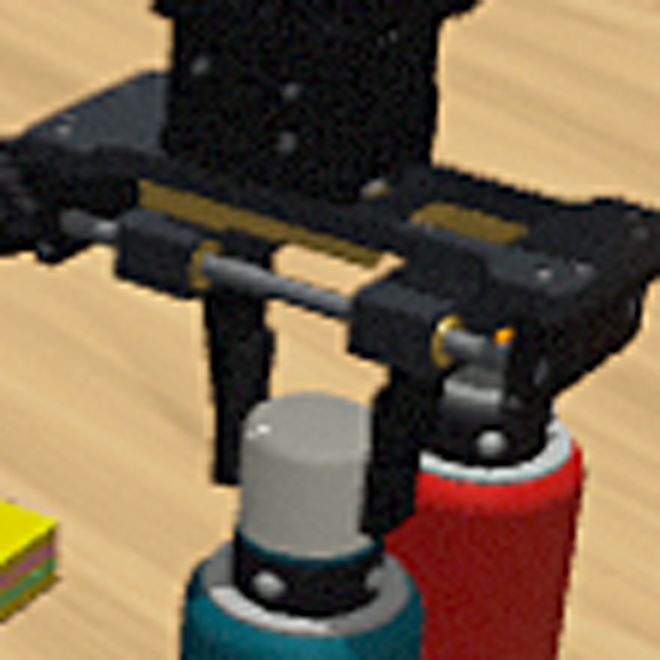

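servo_tool([
  {"slide": [0, 0, 0], "spin": 0},
  {"slide": [0, 0, 0], "spin": 0},
])

```text
time_s: 17.5
tcp_pos: [0.4999, 0.0164, 0.1877]
ee_rot: [[-0.953, -0.302, 0.006], [-0.302, 0.953, 0.009], [-0.008, 0.007, -1.0]]
wrist_force: [0.0, 0.0, 0.1]
gripper_width: 0.527
```

servo_tool([
  {"slide": [0, 0, 0], "spin": 0},
  {"slide": [0, 0, 0], "spin": 0},
  {"slide": [0, 0, 0], "spin": 0},
  {"slide": [0, 0, 0], "spin": 0},
  {"slide": [0, 0, 0], "spin": 0},
  {"slide": [0, 0, 0], "spin": 0},
], gripper=0)

```text
time_s: 18.1
tcp_pos: [0.5004, 0.0164, 0.1869]
ee_rot: [[-0.953, -0.303, 0.006], [-0.302, 0.953, 0.008], [-0.008, 0.006, -1.0]]
wrist_force: [0.1, 0.5, -0.2]
gripper_width: 0.961
```

```bash
python3 - <<'E'
from h import *
cap('scene','s9')
cap('wrist','w9')
s=sense(); print(s['tcp_pos'],s['ee_rot'][:,2],s['wrist_force'],s['moment'])
crop('s9',330,130,110,110,6,'cs9')
E
```

```text
[0.50036237 0.0163856  0.18689264] [ 0.00588277  0.00849681 -0.9999466 ] [-0.00101254 -0.2577675   0.41584768] [0.01570246 0.00822506 0.01721083]
```

View pics/cs9.png

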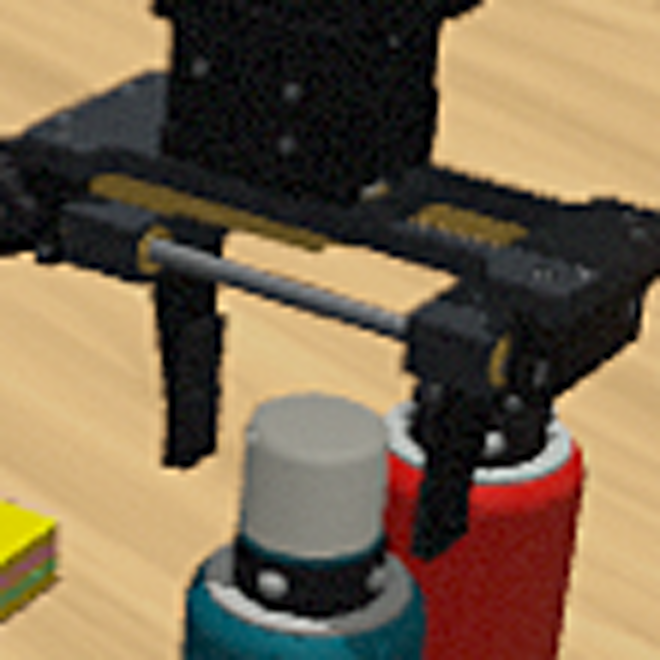

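View pics/w9.png

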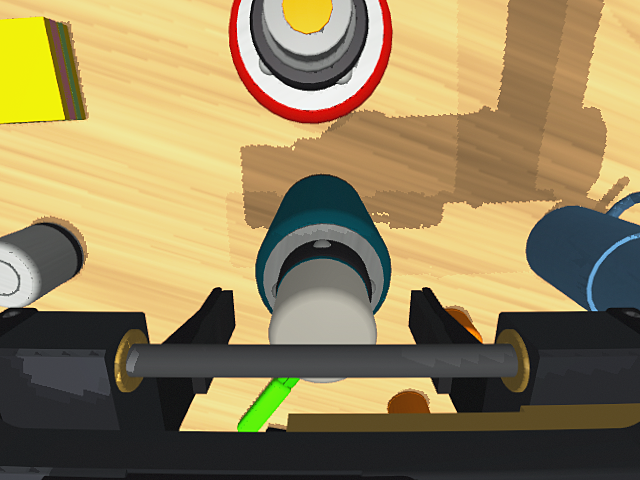

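servo_tool([
  {"slide": [0, 0, -0.4], "spin": 0},
  {"slide": [0, 0, -0.4], "spin": 0},
  {"slide": [0, 0, -0.4], "spin": 0},
  {"slide": [0, 0, -0.4], "spin": 0},
  {"slide": [0, 0, -0.4], "spin": 0},
  {"slide": [0, 0, -0.4], "spin": 0},
  {"slide": [0, 0, -0.3], "spin": 0},
  {"slide": [0, -0.3, -0.2], "spin": 0},
  {"slide": [-0.1, -0.5, 0], "spin": 0},
  {"slide": [-0.1, -0.5, 0], "spin": 0},
])

```text
time_s: 19.2
tcp_pos: [0.5157, -0.0147, 0.2681]
ee_rot: [[-0.952, -0.305, 0.01], [-0.305, 0.952, 0.01], [-0.013, 0.006, -1.0]]
wrist_force: [0.3, -0.6, 0.2]
gripper_width: 0.998
```

servo_tool([
  {"slide": [-0.1, -0.5, 0], "spin": 0},
  {"slide": [-0.1, -0.5, 0], "spin": 0},
  {"slide": [-0.1, -0.5, 0], "spin": 0},
  {"slide": [-0.1, -0.5, 0], "spin": 0},
  {"slide": [-0.1, -0.5, 0], "spin": 0},
  {"slide": [-0.1, -0.5, 0], "spin": 0},
  {"slide": [-0.1, -0.5, 0], "spin": 0},
  {"slide": [-0.1, -0.5, 0], "spin": 0},
  {"slide": [-0.1, -0.5, 0], "spin": 0},
  {"slide": [-0.1, -0.5, 0], "spin": 0},
])

```text
time_s: 20.2
tcp_pos: [0.5826, -0.1383, 0.2646]
ee_rot: [[-0.953, -0.302, 0.005], [-0.302, 0.953, 0.009], [-0.008, 0.007, -1.0]]
wrist_force: [-0.5, 0.1, -0.1]
gripper_width: 1.002
```

```bash
python3 - <<'E'
from h import *
s=sense(); print(s['tcp_pos'],s['ee_rot'][:,2],go([.614,-.229,.2]))
E
```

```text
[ 0.58258011 -0.13833418  0.26463527] [ 0.00535191  0.00879771 -0.99994698] [-0.08 -3.85  2.56]
```

servo_tool([
  {"slide": [0, -0.5, 0], "spin": 0},
  {"slide": [0, -0.5, 0.3], "spin": 0},
  {"slide": [0, -0.5, 0.4], "spin": 0},
  {"slide": [0, -0.5, 0.4], "spin": 0},
  {"slide": [0, -0.5, 0.4], "spin": 0},
  {"slide": [0, -0.5, 0.4], "spin": 0},
  {"slide": [0, -0.4, 0.3], "spin": 0},
  {"slide": [0, -0.2, 0.1], "spin": 0},
  {"slide": [0, 0, 0], "spin": 0},
])

```text
time_s: 21.1
tcp_pos: [0.6119, -0.2328, 0.1985]
ee_rot: [[-0.954, -0.3, 0.001], [-0.3, 0.954, 0.01], [-0.004, 0.009, -1.0]]
wrist_force: [-1.1, 0.8, 0.3]
gripper_width: 1.001
```

```bash
python3 - <<'E'
from h import *
d=cap('wrist','w10')
s=sense(); print(s['tcp_pos'],s['ee_rot'][:,2],go([.614,-.229,.2])); print(proj(d,[.614,-.229,.066]))
crop('w10',240,180,160,150,5,'c10')
E
```

```text
[ 0.61185189 -0.23245349  0.19866414] [ 0.00111899  0.01010837 -0.99994828] [-0.12  0.11 -0.05]
(np.float64(323.57003570626557), np.float64(235.35035641707614))
```

View pics/c10.png

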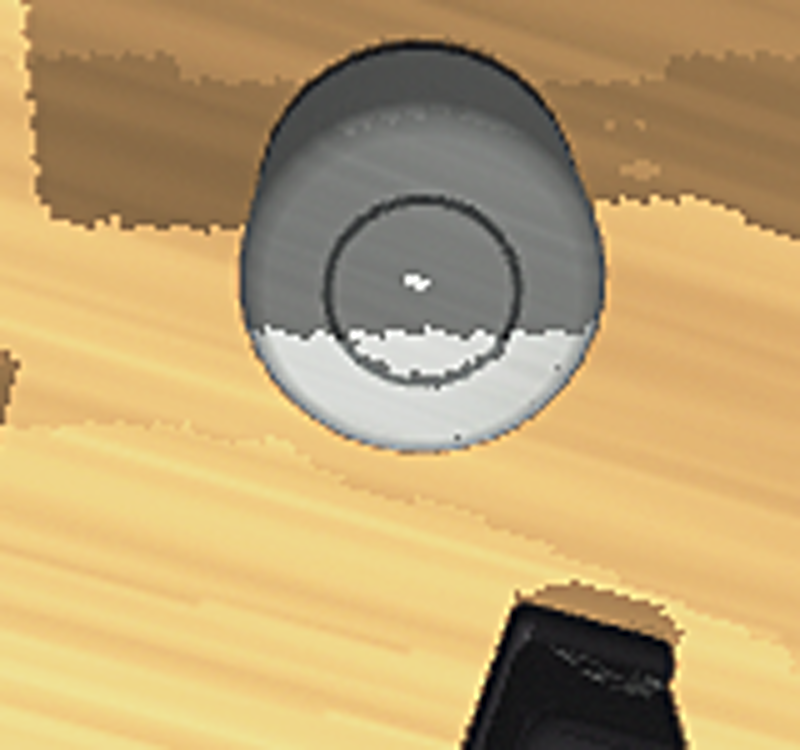

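View pics/w10.png

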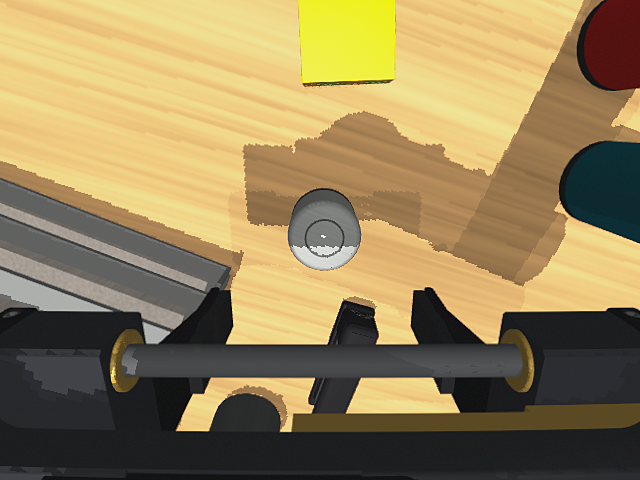

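```bash
python3 - <<'E'
from h import *
d=load('w10'); p=onz(d,324.6,238.2,.066); print(p, go([p[0],p[1],.12]), go([p[0],p[1],.019]))
t=load('top0')
for uv in ((405,198),(408,205),(415,190),(550,203)): print(uv,[onz(t,*uv,z).round(3)[:2] for z in (0,.08,.15)])
sc=load('scene0')
for uv in ((122,264),(224,247),(216,183),(105,205)): print(uv,[onz(sc,*uv,z).round(3)[:2] for z in (0,.08,.15)])
E
```

```text
[ 0.61609042 -0.22744675  0.066     ] [-0.21  0.11  3.15] [-0.19  0.07  7.19]
(405, 198) [array([ 0.69 , -0.305]), array([ 0.678, -0.293]), array([ 0.667, -0.283])]
(408, 205) [array([ 0.671, -0.312]), array([ 0.66, -0.3 ]), array([ 0.65, -0.29])]
(415, 190) [array([ 0.711, -0.333]), array([ 0.697, -0.319]), array([ 0.685, -0.308])]
(550, 203) [array([ 0.668, -0.694]), array([ 0.657, -0.66 ]), array([ 0.647, -0.631])]
(122, 264) [array([ 0.922, -0.372]), array([ 0.939, -0.249]), array([ 0.955, -0.141])]
(224, 247) [array([ 0.696, -0.309]), array([ 0.742, -0.194]), array([ 0.782, -0.093])]
(216, 183) [array([ 0.567, -0.644]), array([ 0.629, -0.487]), array([ 0.683, -0.349])]
(105, 205) [array([ 0.883, -0.684]), array([ 0.906, -0.522]), array([ 0.925, -0.38 ])]
```

servo_tool([
  {"slide": [0, 0, 0], "spin": 0.6},
  {"slide": [0, 0, 0], "spin": 0.6},
  {"slide": [0, 0, 0], "spin": 0.6},
  {"slide": [0, 0, 0], "spin": 0.6},
  {"slide": [0, 0, 0], "spin": 0.6},
  {"slide": [0, 0, 0], "spin": 0.4},
  {"slide": [0, 0, 0], "spin": 0},
])

```text
time_s: 21.85
tcp_pos: [0.6137, -0.2294, 0.2046]
ee_rot: [[-0.983, 0.182, 0.01], [0.182, 0.983, 0.009], [-0.009, 0.01, -1.0]]
wrist_force: [0.8, 0.3, 0.7]
gripper_width: 1.001
```

```bash
python3 - <<'E'
from h import *
s=sense(); print(s['tcp_pos'],s['ee_rot'],go([.616,-.2275,.12]))
E
```

```text
[ 0.61374833 -0.22939787  0.20457265] [[-0.98318965  0.18229595  0.01031048]
 [ 0.18238694  0.98318834  0.00870031]
 [-0.00855111  0.01043455 -0.999909  ]] [-0.05  0.06  3.38]
```

servo_tool([
  {"slide": [-0.05, 0.06, 0.4], "spin": 0},
  {"slide": [0, 0, 0.4], "spin": 0},
  {"slide": [0, 0, 0.4], "spin": 0},
  {"slide": [0, 0, 0.4], "spin": 0},
  {"slide": [0, 0, 0.4], "spin": 0},
  {"slide": [0, 0, 0.4], "spin": 0},
  {"slide": [0, 0, 0.4], "spin": 0},
  {"slide": [0, 0, 0.2], "spin": 0},
  {"slide": [0, 0, 0], "spin": 0},
])

```text
time_s: 22.75
tcp_pos: [0.6154, -0.2263, 0.1218]
ee_rot: [[-0.984, 0.178, 0.008], [0.178, 0.984, 0.009], [-0.006, 0.011, -1.0]]
wrist_force: [0.2, 0.1, -0.2]
gripper_width: 0.999
```

```bash
python3 - <<'E'
from h import *
d=cap('wrist','w11')
s=sense(); print(s['tcp_pos'],s['ee_rot'][:,2],go([.616,-.2275,.019])); print(proj(d,[.616,-.2275,.066]))
E
```

```text
[ 0.61559603 -0.22635975  0.12216879] [ 0.00845395  0.00926788 -0.99992132] [ 0.   -0.09  4.13]
(np.float64(318.46518849160697), np.float64(266.37246438334))
```

View pics/w11.png

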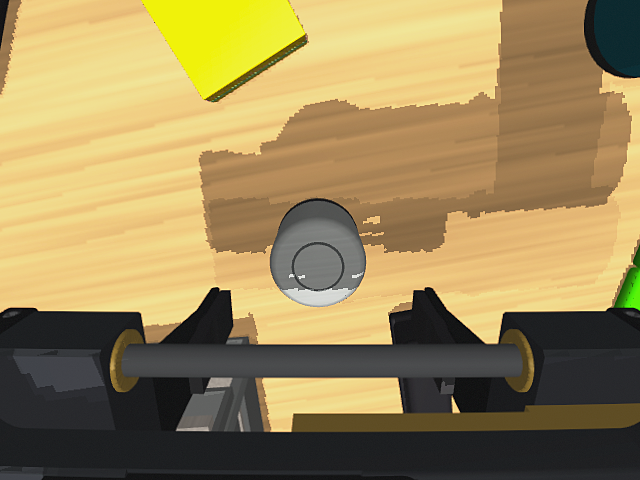

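servo_tool([
  {"slide": [0, -0.09, 0.4], "spin": 0},
  {"slide": [0, 0, 0.4], "spin": 0},
  {"slide": [0, 0, 0.4], "spin": 0},
  {"slide": [0, 0, 0.4], "spin": 0},
  {"slide": [0, 0, 0.4], "spin": 0},
  {"slide": [0, 0, 0.4], "spin": 0},
  {"slide": [0, 0, 0.4], "spin": 0},
  {"slide": [0, 0, 0.4], "spin": 0},
  {"slide": [0, 0, 0.3], "spin": 0},
])

```text
time_s: 23.7
tcp_pos: [0.6173, -0.2282, 0.0289]
ee_rot: [[-0.984, 0.178, 0.012], [0.178, 0.984, 0.008], [-0.01, 0.01, -1.0]]
wrist_force: [0.5, -0.4, -0.4]
gripper_width: 1.003
```

```bash
python3 - <<'E'
from h import *
s=sense(); print(s['tcp_pos'],s['ee_rot'][:,2],s['wrist_force'],go([.616,-.2275,.019]))
cap('scene','s11')
crop('s11',180,130,200,180,4,'cs11')
E
```

```text
[ 0.61734505 -0.22824313  0.02888396] [ 0.01208633  0.00847031 -0.99989108] [ 0.52458706 -0.41458621 -0.36907307] [0.06 0.02 0.39]
```

View pics/cs11.png

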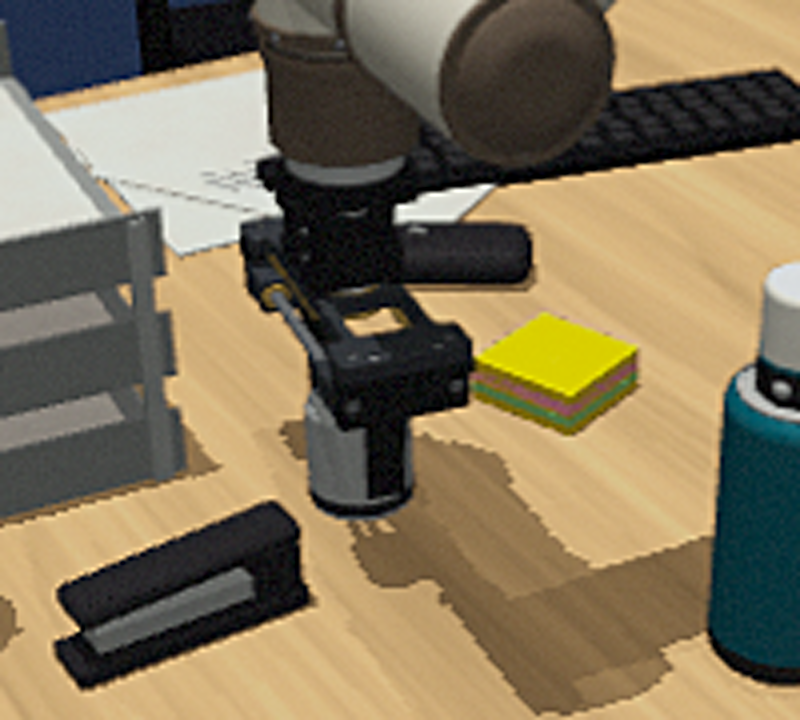

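servo_tool([
  {"slide": [0.05, 0.02, 0.2], "spin": 0},
  {"slide": [0, 0, 0.15], "spin": 0},
  {"slide": [0, 0, 0], "spin": 0},
])

```text
time_s: 24.05
tcp_pos: [0.6155, -0.2272, 0.0178]
ee_rot: [[-0.984, 0.178, 0.01], [0.178, 0.984, 0.009], [-0.008, 0.011, -1.0]]
wrist_force: [-1.2, 0.0, 0.5]
gripper_width: 0.999
```

servo_tool([
  {"slide": [0, 0, 0], "spin": 0},
  {"slide": [0, 0, 0], "spin": 0},
  {"slide": [0, 0, 0], "spin": 0},
  {"slide": [0, 0, 0], "spin": 0},
  {"slide": [0, 0, 0], "spin": 0},
  {"slide": [0, 0, 0], "spin": 0},
], gripper=255)

```text
time_s: 24.65
tcp_pos: [0.6164, -0.2274, 0.0193]
ee_rot: [[-0.984, 0.178, 0.013], [0.178, 0.984, 0.008], [-0.011, 0.011, -1.0]]
wrist_force: [0.3, -0.1, -0.7]
gripper_width: 0.713
```

servo_tool([
  {"slide": [0, 0, -0.4], "spin": 0},
  {"slide": [0, 0, -0.4], "spin": 0},
  {"slide": [0, 0, -0.4], "spin": 0},
  {"slide": [0, 0, -0.4], "spin": 0},
  {"slide": [0, 0, -0.4], "spin": 0},
  {"slide": [0, 0, -0.4], "spin": 0},
  {"slide": [0, 0, -0.4], "spin": 0},
  {"slide": [0, 0, -0.4], "spin": 0},
  {"slide": [0, 0, -0.4], "spin": 0},
  {"slide": [0, 0, -0.4], "spin": 0},
])

```text
time_s: 25.65
tcp_pos: [0.6146, -0.2282, 0.1282]
ee_rot: [[-0.984, 0.178, 0.013], [0.178, 0.984, 0.009], [-0.011, 0.011, -1.0]]
wrist_force: [-0.1, -0.1, -0.6]
gripper_width: 0.708
```

servo_tool([
  {"slide": [0, 0, -0.4], "spin": 0},
  {"slide": [0, 0, -0.4], "spin": 0},
  {"slide": [0, 0, -0.4], "spin": 0},
  {"slide": [0.14, 0.2, -0.4], "spin": 0},
  {"slide": [0.28, 0.4, -0.4], "spin": 0},
  {"slide": [0.28, 0.4, -0.4], "spin": 0},
  {"slide": [0.28, 0.4, -0.4], "spin": 0},
  {"slide": [0.28, 0.4, -0.4], "spin": 0},
  {"slide": [0.28, 0.4, -0.4], "spin": 0},
  {"slide": [0.28, 0.4, -0.4], "spin": 0},
])

```text
time_s: 26.65
tcp_pos: [0.5766, -0.1511, 0.2371]
ee_rot: [[-0.984, 0.178, 0.012], [0.178, 0.984, 0.009], [-0.01, 0.011, -1.0]]
wrist_force: [0.3, 0.7, -1.1]
gripper_width: 0.71
```

servo_tool([
  {"slide": [0.28, 0.4, -0.4], "spin": 0},
  {"slide": [0.28, 0.4, -0.4], "spin": 0},
  {"slide": [0.28, 0.4, -0.4], "spin": 0},
  {"slide": [0.28, 0.4, 0], "spin": 0},
  {"slide": [0.28, 0.4, 0], "spin": 0},
  {"slide": [0.28, 0.4, 0], "spin": 0},
  {"slide": [0.14, 0.2, 0], "spin": 0},
  {"slide": [0, 0, 0], "spin": 0},
])

```text
time_s: 27.45
tcp_pos: [0.5391, -0.071, 0.2715]
ee_rot: [[-0.984, 0.176, 0.014], [0.176, 0.984, 0.01], [-0.012, 0.012, -1.0]]
wrist_force: [0.4, 0.1, -0.1]
gripper_width: 0.717
```

```bash
python3 - <<'E'
from h import *
s=sense(); print(s['tcp_pos'],s['ee_rot'][:,2],s['wrist_force'],go([.4993,.0177,.27]))
cap('wrist','w12')
E
```

```text
[ 0.53914264 -0.0710169   0.27150227] [ 0.01383351  0.00971498 -0.99985712] [ 0.36711223  0.05389314 -0.14889215] [2.19 3.21 0.07]
```

View pics/w12.png

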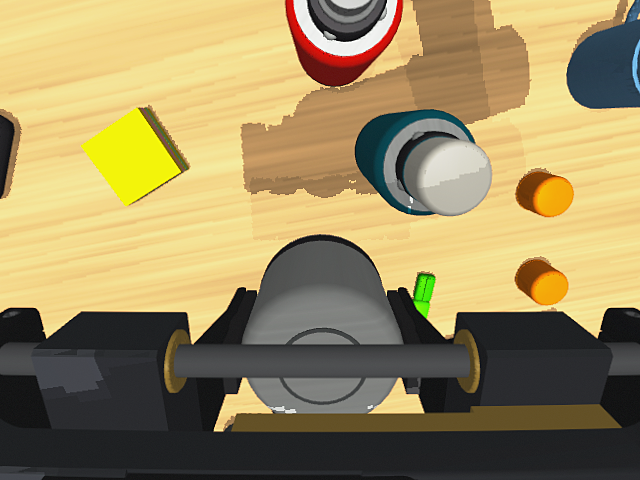

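```bash
python3 - <<'E'
from h import *
crop('w12',340,95,170,130,4,'c12a');crop('w12',230,225,190,200,4,'c12b')
d=load('w12'); s=sense(); R=s['ee_rot'];t=s['tcp_pos'];a=np.linspace(0,2*np.pi,181)
def circ(c,r_,X=np.array([1,0,0]),Y=np.array([0,1,0])):
    P=np.array([proj(d,c+r_*(X*np.cos(k)+Y*np.sin(k))) for k in a]); return P.min(0).round(1),P.max(0).round(1)
for dx in (-.003,0,.003):
  print('mouth',dx,circ(t+R@np.array([dx,0,.019]),.031,R[:,0],R[:,1]))
  print('mid',dx,circ(t+R@np.array([dx,0,.019-.055]),.031,R[:,0],R[:,1]))
F=np.array([.4993,.0177,0])
for z,r_ in ((.158,.0335),(.15,.04),(.212,.023),(.216,.020)): print(z,circ(F+[0,0,z],r_))
E
```

```text
mouth -0.003 (array([262.7, 240.4]), array([378.4, 345.8]))
mid -0.003 (array([242. , 283.9]), array([398.6, 418.6]))
mouth 0 (array([262.5, 234.8]), array([378.7, 341.2]))
mid 0 (array([241.5, 276.4]), array([399.1, 412.9]))
mouth 0.003 (array([262.2, 229.1]), array([379. , 336.5]))
mid 0.003 (array([240.9, 268.8]), array([399.6, 407.1]))
0.158 (array([383.4, 117.4]), array([474.5, 210.1]))
0.15 (array([372.9, 108. ]), array([478.8, 215.9]))
0.212 (array([416.4, 135.6]), array([493.3, 213.4]))
0.216 (array([423.3, 141.4]), array([491.3, 210.1]))
```

View pics/c12a.png

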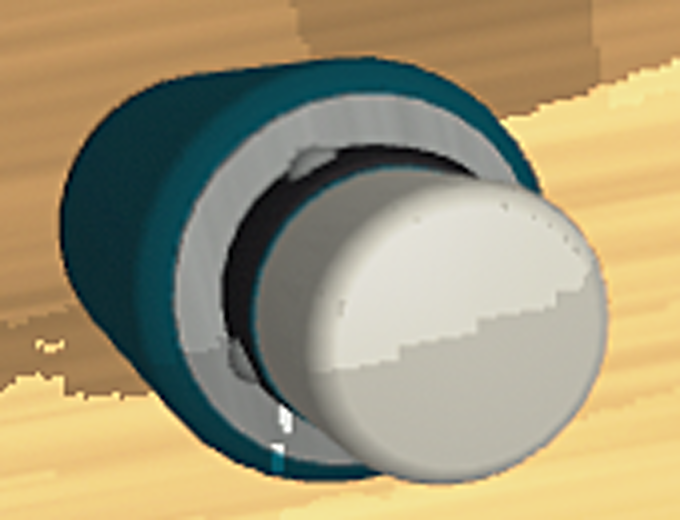

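View pics/c12b.png

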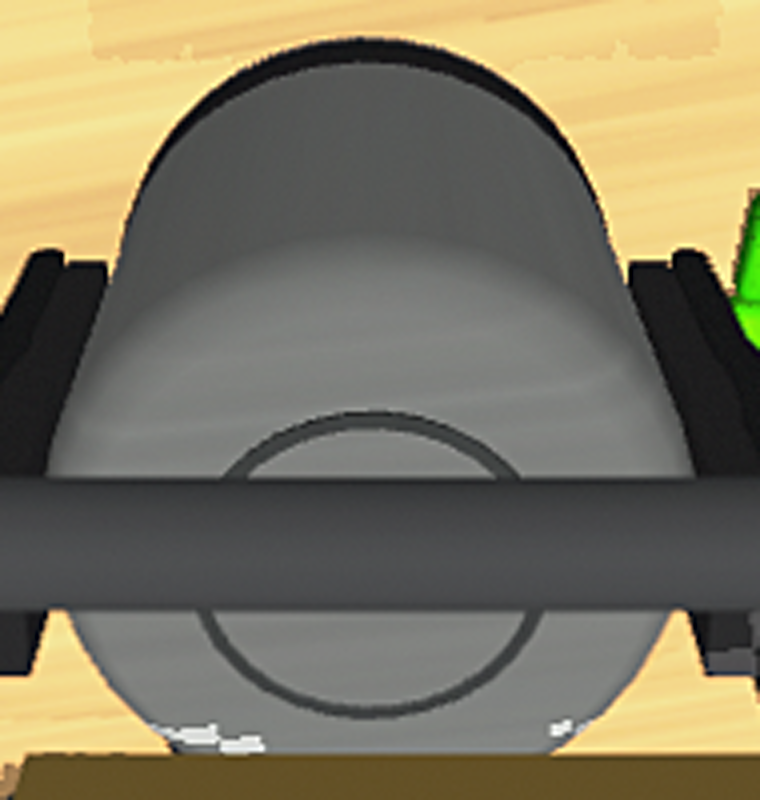

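```bash
python3 - <<'E'
from h import *
print(go([.4995,.0171,.268]))
E
```

```text
[2.19 3.2  0.15]
```

servo_tool([
  {"slide": [0.28, 0.4, 0], "spin": 0},
  {"slide": [0.28, 0.4, 0], "spin": 0},
  {"slide": [0.28, 0.4, 0], "spin": 0},
  {"slide": [0.28, 0.4, 0], "spin": 0},
  {"slide": [0.28, 0.4, 0], "spin": 0},
  {"slide": [0.28, 0.4, 0], "spin": 0},
  {"slide": [0.2, 0.3, 0], "spin": 0},
  {"slide": [0.1, 0.2, 0], "spin": 0},
  {"slide": [0, 0, 0], "spin": 0},
])

```text
time_s: 28.4
tcp_pos: [0.5001, 0.0157, 0.2711]
ee_rot: [[-0.984, 0.176, 0.013], [0.176, 0.984, 0.01], [-0.011, 0.012, -1.0]]
wrist_force: [0.8, -0.1, -1.1]
gripper_width: 0.712
```

```bash
python3 - <<'E'
from h import *
cap('wrist','w13')
s=sense(); print(s['tcp_pos'],s['ee_rot'],s['wrist_force'],go([.4995,.0171,.25]))
d=load('w13'); a=np.linspace(0,2*np.pi,181)
for F in ([.4995,.0175,0],):
 for z,r_ in ((.158,.0335),(.15,.04)):
  P=np.array([proj(d,[F[0]+r_*np.cos(k),F[1]+r_*np.sin(k),z]) for k in a]); print(z,P.min(0),P.max(0))
crop('w13',250,160,150,110,5,'c13')
E
```

```text
[0.50020199 0.01538552 0.27112659] [[-0.98422253  0.1764693   0.01282957]
 [ 0.17659633  0.98423708  0.00954494]
 [-0.01094295  0.01166    -0.99987214]] [-0.0468699  -0.15057835 -0.56977924] [0.05 0.05 0.85]
0.158 [278.19644067 193.48707289] [365.02116058 276.5721489 ]
0.15 [270.96088553 183.06606205] [371.97156375 280.00084861]
```

View pics/c13.png

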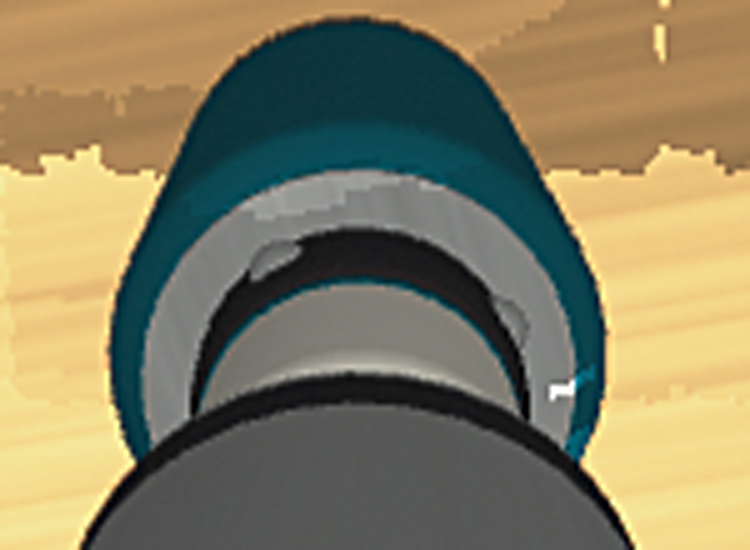

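servo_tool([
  {"slide": [0.05, 0.06, 0.3], "spin": 0},
  {"slide": [0, 0, 0.3], "spin": 0},
  {"slide": [0, 0, 0.3], "spin": 0},
  {"slide": [0, 0, 0.1], "spin": 0},
  {"slide": [0, 0, 0], "spin": 0},
])

```text
time_s: 28.95
tcp_pos: [0.4994, 0.0163, 0.2427]
ee_rot: [[-0.984, 0.179, 0.011], [0.179, 0.984, 0.009], [-0.009, 0.01, -1.0]]
wrist_force: [-1.0, -0.2, -1.7]
gripper_width: 0.711
```

```bash
python3 - <<'E'
from h import *
s=sense(); print(s['tcp_pos'],s['ee_rot'][:,2],s['wrist_force'],go([.4994,.0172,.215]))
E
```

```text
[0.49942669 0.01629074 0.24273249] [ 0.0105885   0.00869438 -0.99990614] [-0.95208143 -0.21252617 -1.74518317] [0.02 0.02 1.11]
```

servo_tool([
  {"slide": [0.02, 0.03, 0.25], "spin": 0},
  {"slide": [0, 0, 0.25], "spin": 0},
  {"slide": [0, 0, 0.25], "spin": 0},
  {"slide": [0, 0, 0.25], "spin": 0},
  {"slide": [0, 0, 0], "spin": 0},
])

```text
time_s: 29.45
tcp_pos: [0.4994, 0.0172, 0.2154]
ee_rot: [[-0.984, 0.179, 0.01], [0.179, 0.984, 0.009], [-0.009, 0.01, -1.0]]
wrist_force: [0.5, -0.2, -0.3]
gripper_width: 0.708
```

```bash
python3 - <<'E'
from h import *
cap('wrist','w14')
s=sense(); print(s['tcp_pos'],s['ee_rot'][:,2],s['wrist_force'],go([.4993,.0173,.20]))
d=load('w14'); a=np.linspace(0,2*np.pi,181)
for F in ([.4995,.0177,0],):
 for z,r_ in ((.158,.0335),(.15,.04)):
  P=np.array([proj(d,[F[0]+r_*np.cos(k),F[1]+r_*np.sin(k),z]) for k in a]); print(z,P.min(0),P.max(0))
crop('w14',240,160,160,120,5,'c14')
E
```

```text
[0.49972879 0.01719829 0.21588676] [ 0.01121556  0.00867016 -0.99989951] [ 0.39118671  0.37229879 -0.48692705] [ 0.02 -0.01  0.64]
0.158 [267.84502211 212.13697534] [374.11004627 311.4801588 ]
0.15 [259.36859734 198.89855773] [382.3015741  314.32610603]
```

View pics/c14.png

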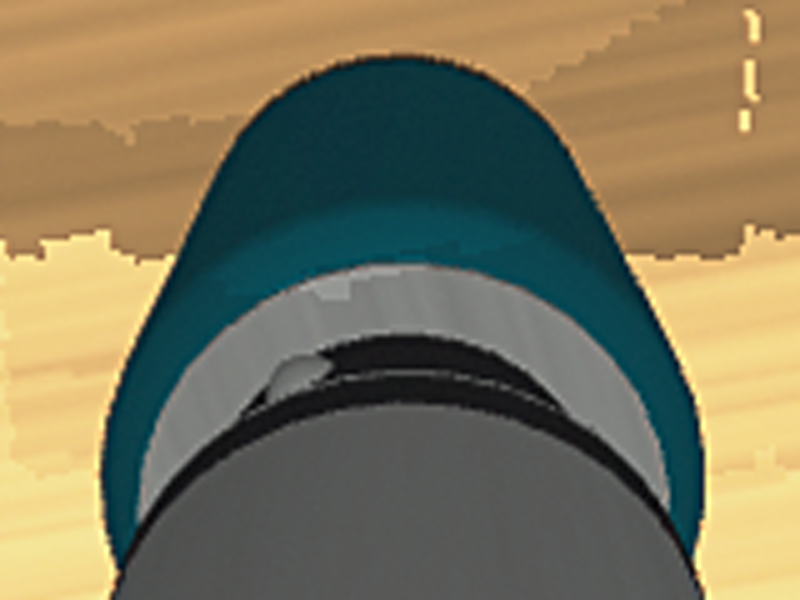

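servo_tool([
  {"slide": [0.02, 0, 0.2], "spin": 0},
  {"slide": [0, 0, 0.2], "spin": 0},
  {"slide": [0, 0, 0.15], "spin": 0},
  {"slide": [0, 0, 0], "spin": 0},
])

```text
time_s: 29.9
tcp_pos: [0.4998, 0.0175, 0.2015]
ee_rot: [[-0.984, 0.179, 0.013], [0.179, 0.984, 0.009], [-0.011, 0.011, -1.0]]
wrist_force: [0.3, 0.4, -0.9]
gripper_width: 0.712
```

```bash
python3 - <<'E'
from h import *
s=sense(); print(s['tcp_pos'],s['ee_rot'][:,2],s['wrist_force'],s['moment'],go([.4993,.0173,.19]))
E
```

```text
[0.49975356 0.01754846 0.20151539] [ 0.01258208  0.00896178 -0.99988068] [ 0.33163823  0.4358659  -0.92244327] [-0.09649211  0.01512987  0.00302193] [ 0.02 -0.02  0.46]
```

servo_tool([
  {"slide": [0.01, -0.02, 0.2], "spin": 0},
  {"slide": [0, 0, 0.15], "spin": 0},
  {"slide": [0, 0, 0.1], "spin": 0},
])

```text
time_s: 30.2
tcp_pos: [0.4999, 0.0173, 0.1898]
ee_rot: [[-0.984, 0.179, 0.014], [0.179, 0.984, 0.009], [-0.012, 0.011, -1.0]]
wrist_force: [0.7, 0.2, 0.0]
gripper_width: 0.719
```

```bash
python3 - <<'E'
from h import *
s=sense(); print(s['tcp_pos'],s['ee_rot'][:,2],s['wrist_force'],s['moment'],go([.4993,.0173,.19]))
E
```

```text
[0.49989222 0.01725335 0.1898174 ] [ 0.01363962  0.00920474 -0.99986461] [0.72060396 0.23370739 0.04218999] [-0.05317672 -0.01080777 -0.0309465 ] [ 0.02 -0.   -0.01]
```

servo_tool([
  {"slide": [0, 0, 0.12], "spin": 0},
  {"slide": [0, 0, 0.12], "spin": 0},
  {"slide": [0, 0, 0.12], "spin": 0},
])

```text
time_s: 30.5
tcp_pos: [0.5019, 0.0167, 0.1865]
ee_rot: [[-0.984, 0.176, 0.019], [0.176, 0.984, 0.007], [-0.018, 0.01, -1.0]]
wrist_force: [-4.7, 0.8, 11.6]
gripper_width: 0.715
```

```bash
python3 - <<'E'
from h import *
s=sense(); print(s['tcp_pos'],s['ee_rot'][:,2],s['wrist_force'],s['moment'],s['gripper_width'])
E
```

```text
[0.50194188 0.01668409 0.18650321] [ 0.01901721  0.00650557 -0.99979799] [-4.68774008  0.84925708 11.56163862] [ 0.27212656  1.40879114 -0.06362431] 0.7146409283849309
```

servo_tool([
  {"slide": [0.08, 0, 0.15], "spin": 0},
  {"slide": [0.08, 0, 0.18], "spin": 0},
])

```text
time_s: 30.7
tcp_pos: [0.5, 0.0173, 0.1821]
ee_rot: [[-0.984, 0.174, 0.025], [0.175, 0.985, 0.006], [-0.024, 0.01, -1.0]]
wrist_force: [0.9, -1.5, 2.8]
gripper_width: 0.712
```

```bash
python3 - <<'E'
from h import *
s=sense(); print(s['tcp_pos'],s['ee_rot'][:,2],s['wrist_force'],s['moment'],s['gripper_width'])
cap('scene','s15'); crop('s15',320,130,130,120,5,'cs15')
E
```

```text
[0.49995503 0.01728045 0.18206352] [ 0.02494139  0.00593223 -0.99967131] [ 0.92982521 -1.52099781  2.80212409] [-0.45633865 -0.15019258 -0.02853407] 0.7117333455049001
```

View pics/cs15.png

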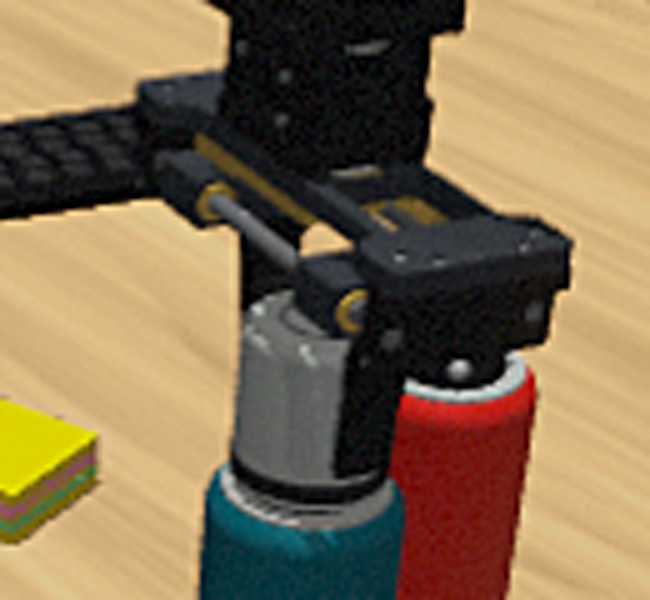

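servo_tool([
  {"slide": [0.03, 0, 0.12], "spin": 0},
  {"slide": [0.03, 0, 0.12], "spin": 0},
])

```text
time_s: 30.95
tcp_pos: [0.4998, 0.0177, 0.177]
ee_rot: [[-0.984, 0.174, 0.028], [0.174, 0.985, 0.006], [-0.027, 0.011, -1.0]]
wrist_force: [-4.7, 0.8, 22.2]
gripper_width: 0.711
```

```bash
python3 - <<'E'
from h import *
s=sense(); print(s['tcp_pos'],s['ee_rot'][:,2],s['wrist_force'],s['moment'],s['gripper_width'])
E
```

```text
[0.49978447 0.01768343 0.17699574] [ 0.02812691  0.00577039 -0.9995877 ] [-4.73185834  0.76181272 22.22985063] [-0.14734447  1.7867986  -0.28684324] 0.7109632119059459
```

```bash
python3 - <<'E'
from h import *
cap('scene','s16'); cap('wrist','w16')
a=cv2.resize(cv2.imread('pics/s16.png')[130:250,320:450],None,fx=4,fy=4,interpolation=2)
b=cv2.resize(cv2.imread('pics/w16.png')[160:360,220:420],(480,480),interpolation=2)
a=cv2.resize(a,(310,286));cv2.imwrite('pics/c16.png',np.hstack([cv2.copyMakeBorder(a,0,480-286,0,0,0),b]))
cv2.imwrite('pics/c16s.png',cv2.resize(cv2.imread('pics/s16.png')[130:310,320:450],None,fx=3.3,fy=3.3,interpolation=2))
s=sense(); print(s['tcp_pos'],s['ee_rot'][:,2],s['wrist_force'],s['moment'],s['gripper_width'])
E
```

```text
[0.49961848 0.01770951 0.17709734] [ 0.02802138  0.006014   -0.99958923] [-2.70245058 -0.29245417 10.95767056] [-0.29428204  0.8162316  -0.09661491] 0.7141247257342521
```

View pics/c16.png

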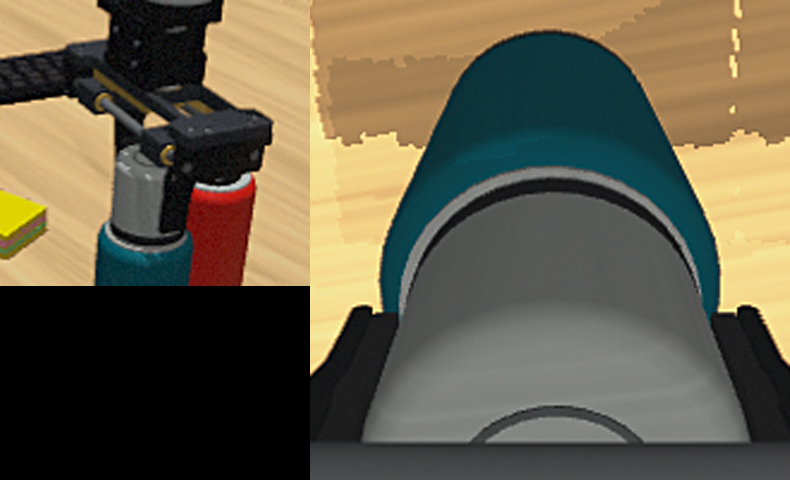

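View pics/c16s.png

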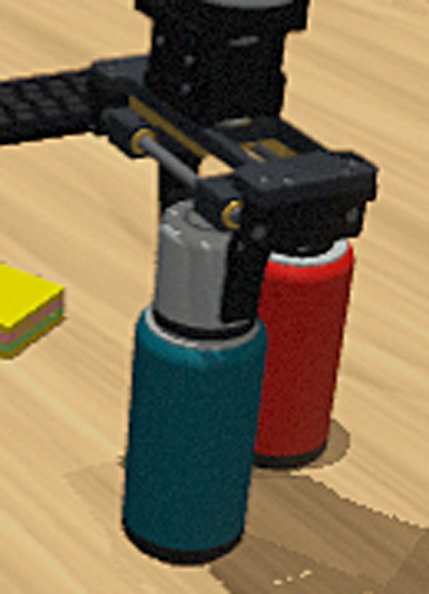

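servo_tool([
  {"slide": [0.04, 0, 0.16], "spin": 0},
])

```text
time_s: 31.15
tcp_pos: [0.5002, 0.0175, 0.1769]
ee_rot: [[-0.984, 0.173, 0.032], [0.173, 0.985, 0.004], [-0.03, 0.01, -0.999]]
wrist_force: [-8.2, 1.2, 27.0]
gripper_width: 0.71
```

```bash
python3 - <<'E'
from h import *
for i in range(3):
    s=sense(); print(s['time_s'],s['tcp_pos'],s['ee_rot'][:,2],s['wrist_force'],s['moment'],s['gripper_width'])
    cap('scene' if i<2 else 'wrist','f%d'%i)
s=sense(); print(s['tcp_pos'],s['wrist_force'])
d=load('f2'); a=np.linspace(0,2*np.pi,181)
im=cv2.imread('pics/f2.png'); im=cv2.resize(im,None,fx=4,fy=4,interpolation=cv2.INTER_CUBIC)
for z,r_,c in ((.158,.0335,(0,0,255)),(.158,.031,(0,255,0)),(.160,.031,(255,0,255))):
    P=np.array([proj(d,[.4995+r_*np.cos(k),.0177+r_*np.sin(k),z]) for k in a]); cv2.polylines(im,[np.int32((P+.5)*4)],True,c,1)
cv2.imwrite('pics/cf2.png',im[4*190:4*310,4*230:4*410])
E
```

```text
31.15 [0.50022177 0.01754995 0.17687493] [ 0.031509    0.00421554 -0.99949458] [-8.22386562  1.15460646 27.02528309] [-0.19559681  2.56544412 -0.32796023] 0.7095708627563947
31.2 [0.50011301 0.01757748 0.17690295] [ 0.03167039  0.004301   -0.99948911] [-6.24559089  0.73564919 19.09434956] [-0.15883545  1.83858469 -0.25594939] 0.7131523600337835
31.25 [0.50005351 0.01761678 0.17687874] [ 0.03166193  0.00455646 -0.99948825] [-4.74040448 -0.2585208  18.03866891] [-0.27186147  1.6969692  -0.25238982] 0.7116971728947157
[0.50007994 0.01761188 0.17690905] [-5.01863636  0.59078905 17.91313292]
```

View pics/cf2.png

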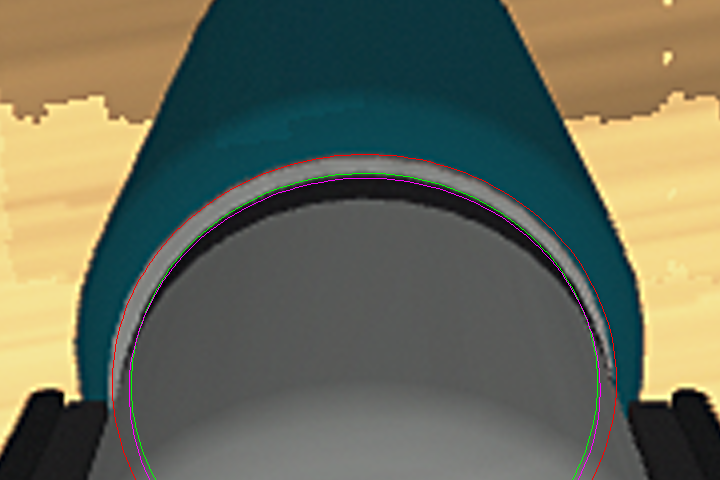

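```bash
python3 - <<'E'
from h import *
d=load('f1'); a=np.linspace(0,2*np.pi,181); k_=8
im=cv2.resize(cv2.imread('pics/f1.png'),None,fx=k_,fy=k_,interpolation=cv2.INTER_CUBIC)
o=im.copy()
for z,r_,c in ((.158,.031,(0,255,0)),(.224,.031,(255,0,255)),(.158,.0335,(0,0,255))):
    P=np.array([proj(d,[.4995+r_*np.cos(k),.0177+r_*np.sin(k),z]) for k in a]); cv2.polylines(o,[np.int32((P+.5)*k_)],True,c,1)
f=lambda m:m[k_*180:k_*245,k_*355:k_*403]
cv2.imwrite('pics/cf1.png',np.hstack([f(im),f(o)]))
E
```

View pics/cf1.png

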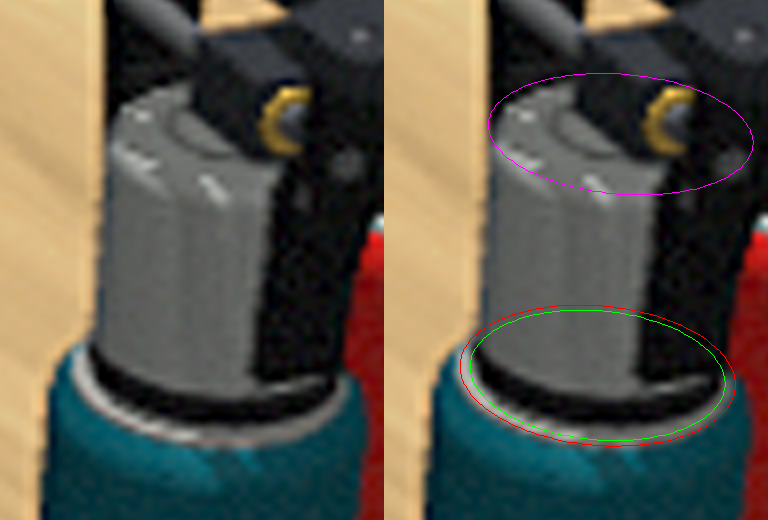

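```bash
python3 - <<'E'
from h import *
a=np.linspace(0,2*np.pi,181); k_=8; out=[]
for n in ('s9','f1'):
    d=load(n); im=cv2.resize(cv2.imread('pics/%s.png'%n),None,fx=k_,fy=k_,interpolation=cv2.INTER_CUBIC)
    o=im.copy()
    for z,r_,c in ((.158,.0335,(0,0,255)),(.15,.04,(0,255,255))):
        P=np.array([proj(d,[.4995+r_*np.cos(k),.0177+r_*np.sin(k),z]) for k in a]); cv2.polylines(o,[np.int32((P+.5)*k_)],True,c,1)
    f=lambda m:m[k_*208:k_*245,k_*353:k_*403]
    out.append(np.vstack([f(im),f(o)]))
cv2.imwrite('pics/cmp.png',np.hstack(out))
E
```

```text
(no output)
```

View pics/cmp.png

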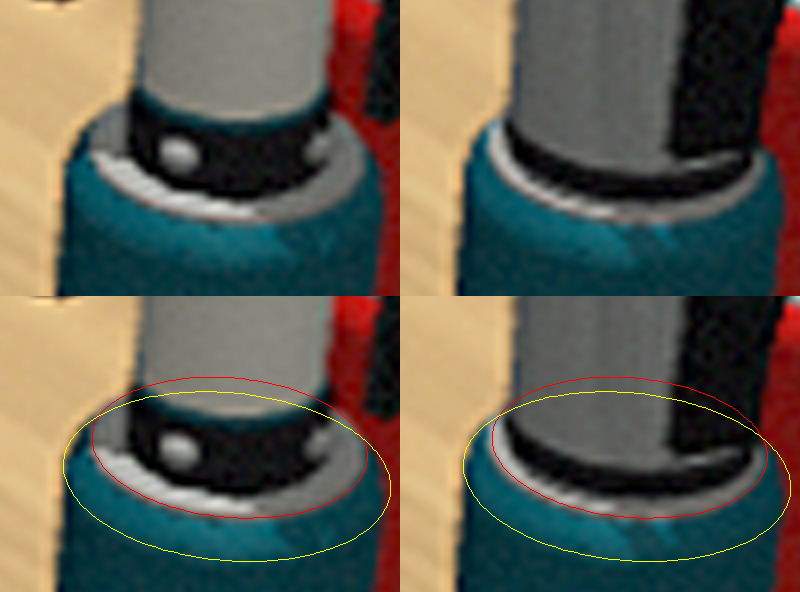

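```bash
python3 - <<'E'
from h import *
a=np.linspace(0,2*np.pi,361); k_=8
d=load('f2'); im=cv2.resize(cv2.imread('pics/f2.png'),None,fx=k_,fy=k_,interpolation=cv2.INTER_CUBIC)
im=np.clip(im.astype(float)*1.6,0,255).astype(np.uint8)
o=im.copy()
for t,c in ((0,(0,255,0)),(1.5,(255,0,255)),(3,(0,255,255))):
    tt=np.radians(t); # tilt about y, -x edge at .158
    P=np.array([proj(d,[.4995+.031*np.cos(k)*np.cos(tt),.0177+.031*np.sin(k),.158+.031*(1+np.cos(k))*np.sin(tt)]) for k in a]); cv2.polylines(o,[np.int32((P+.5)*k_)],True,c,1)
f=lambda m,x:m[k_*222:k_*297,k_*x:k_*(x+48)]
cv2.imwrite('pics/e1.png',np.hstack([f(o,252),f(o,345)]))
cv2.imwrite('pics/e0.png',np.hstack([f(im,252),f(im,345)]))
E
```

```text
(no output)
```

View pics/e1.png

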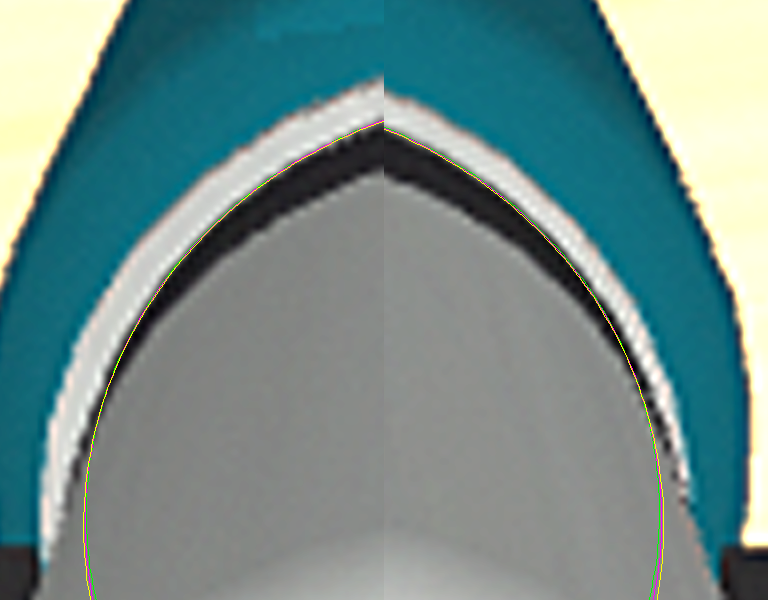

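View pics/e0.png

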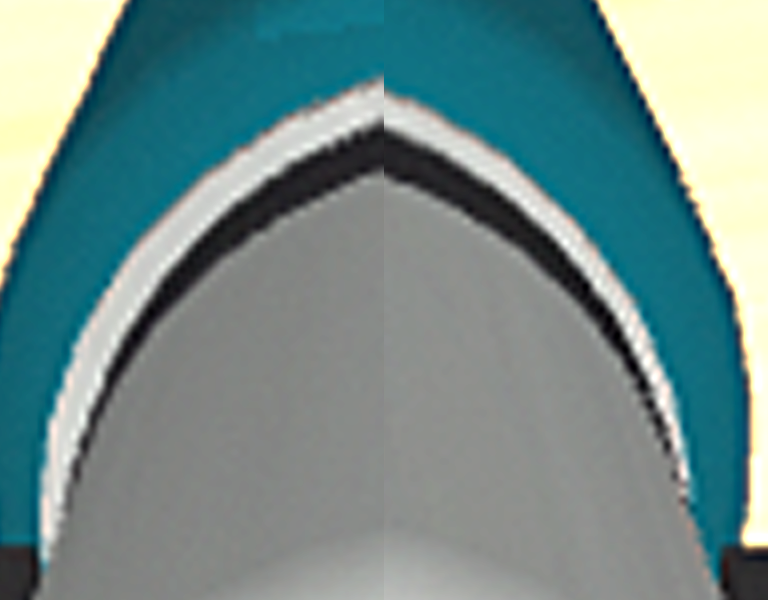

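```bash
python3 - <<'E'
from h import *
a=np.linspace(0,2*np.pi,361); k_=16
d=load('f1'); im=cv2.resize(cv2.imread('pics/f1.png'),None,fx=k_,fy=k_,interpolation=cv2.INTER_CUBIC)
im=np.clip(im.astype(float)*1.5,0,255).astype(np.uint8)
o=im.copy()
for t,c in ((0,(0,255,0)),(3,(0,255,255))):
    tt=np.radians(t)
    P=np.array([proj(d,[.4995+.031*np.cos(k)*np.cos(tt),.0177+.031*np.sin(k),.158+.031*(1+np.cos(k))*np.sin(tt)]) for k in a]); cv2.polylines(o,[np.int32((P+.5)*k_)],True,c,1)
P=np.array([proj(d,[.4995+.0335*np.cos(k),.0177+.0335*np.sin(k),.158]) for k in a]); cv2.polylines(o,[np.int32((P+.5)*k_)],True,(0,0,255),1)
f=lambda m:m[k_*217:k_*240,k_*360:k_*402]
cv2.imwrite('pics/g1.png',np.vstack([f(im)[:280],f(o)[:300]])[:, :])
# cup on desk reference
d=load('scene0'); im=cv2.resize(cv2.imread('pics/scene0.png'),None,fx=k_,fy=k_,interpolation=cv2.INTER_CUBIC); im=np.clip(im.astype(float)*1.5,0,255).astype(np.uint8)
for z,c in ((0,(0,255,0)),(.0,(0,255,0))):
    P=np.array([proj(d,[.616+.031*np.cos(k),-.2275+.031*np.sin(k),z]) for k in a]); cv2.polylines(im,[np.int32((P+.5)*k_)],True,c,1)
cv2.imwrite('pics/g2.png',im[k_*235:k_*262,k_*250:k_*290])
E
```

```text
(no output)
```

View pics/g1.png

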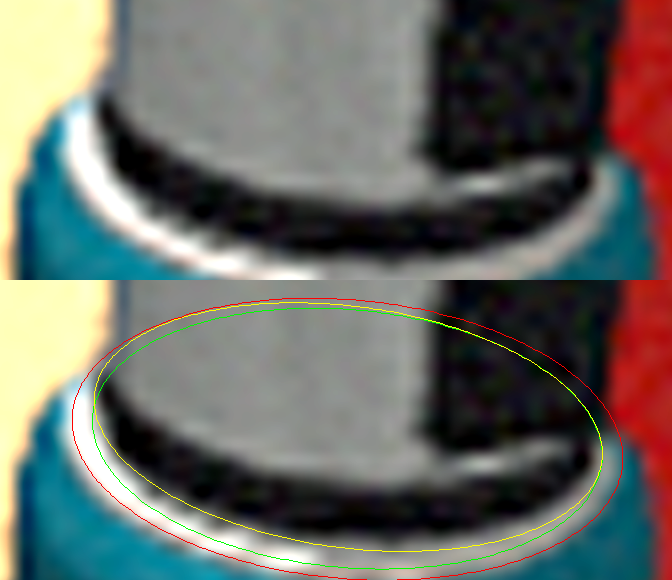

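View pics/g2.png

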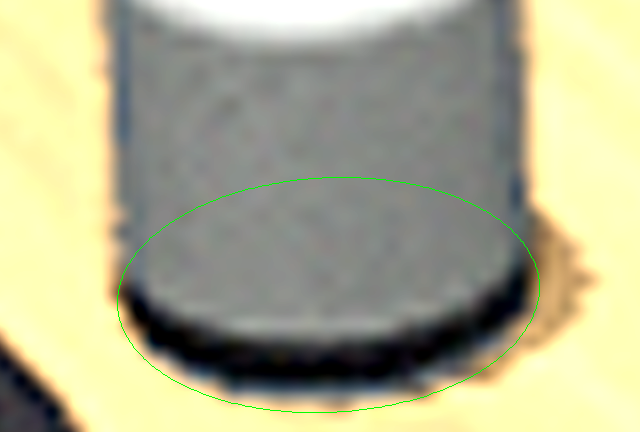

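servo_tool([
  {"slide": [-0.05, 0, 0.1], "spin": 0},
  {"slide": [-0.05, 0, 0.1], "spin": 0},
])

```text
time_s: 31.5
tcp_pos: [0.5024, 0.0167, 0.1772]
ee_rot: [[-0.984, 0.172, 0.032], [0.173, 0.985, 0.003], [-0.031, 0.008, -0.999]]
wrist_force: [-6.6, 2.6, 15.3]
gripper_width: 0.71
```

```bash
python3 - <<'E'
from h import *
s=sense(); print(s['time_s'],s['tcp_pos'],s['ee_rot'][:,2],s['wrist_force'],s['moment'],s['gripper_width'])
E
```

```text
31.5 [0.50236336 0.01668097 0.17717336] [ 0.03232049  0.00280179 -0.99947363] [-6.60995589  2.64607038 15.30867257] [ 0.50179499  2.31541477 -0.11703469] 0.7098350065949888
```

servo_tool([
  {"slide": [0.04, 0, -0.06], "spin": 0},
  {"slide": [0, 0, 0], "spin": 0},
])

```text
time_s: 31.7
tcp_pos: [0.5003, 0.017, 0.178]
ee_rot: [[-0.984, 0.173, 0.031], [0.173, 0.985, 0.003], [-0.029, 0.009, -1.0]]
wrist_force: [1.2, -0.1, -1.3]
gripper_width: 0.711
```

```bash
python3 - <<'E'
from h import *
s=sense(); print(s['time_s'],s['tcp_pos'],s['ee_rot'][:,2],s['wrist_force'],s['moment'],s['gripper_width'])
cap('scene','h1')
k_=8
f=lambda n:cv2.resize(cv2.imread('pics/%s.png'%n)[180:245,353:403],None,fx=k_,fy=k_,interpolation=cv2.INTER_CUBIC)
cv2.imwrite('pics/ch1.png',np.hstack([f('f1'),f('h1')]))
E
```

```text
31.7 [0.50034919 0.01695153 0.17800245] [ 0.03052069  0.00338743 -0.9995284 ] [ 1.23808226 -0.06117163 -1.34406532] [-0.12532179 -0.35205916 -0.02184535] 0.7106696657129395
```

View pics/ch1.png

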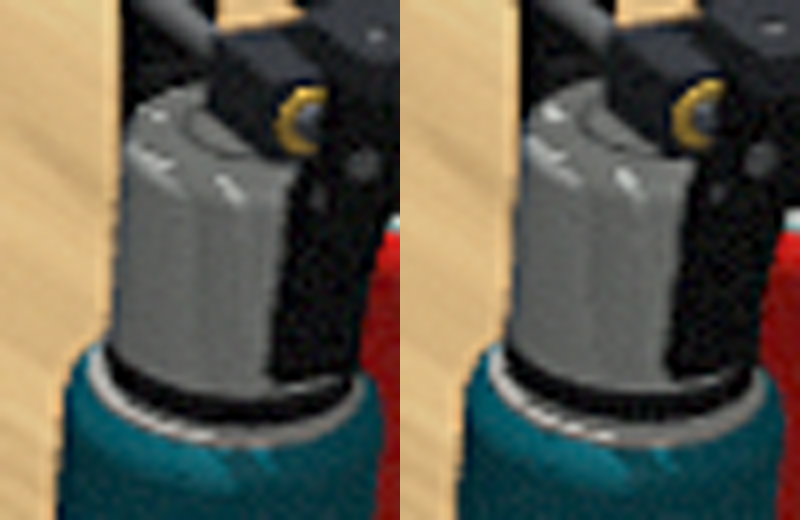

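servo_tool([
  {"slide": [0, 0, -0.08], "spin": 0},
])

```text
time_s: 31.85
tcp_pos: [0.4996, 0.0169, 0.1785]
ee_rot: [[-0.984, 0.174, 0.028], [0.174, 0.985, 0.003], [-0.027, 0.008, -1.0]]
wrist_force: [0.6, 0.6, -7.0]
gripper_width: 0.714
```

servo_tool([
  {"slide": [0, 0, -0.04], "spin": 0},
])

```text
time_s: 31.95
tcp_pos: [0.4991, 0.0168, 0.1786]
ee_rot: [[-0.984, 0.174, 0.026], [0.174, 0.985, 0.003], [-0.025, 0.007, -1.0]]
wrist_force: [1.5, -0.5, -3.9]
gripper_width: 0.712
```

servo_tool([
  {"slide": [0, 0, -0.04], "spin": 0},
  {"slide": [0, 0, -0.04], "spin": 0},
])

```text
time_s: 32.15
tcp_pos: [0.4981, 0.0167, 0.179]
ee_rot: [[-0.984, 0.174, 0.022], [0.174, 0.985, 0.002], [-0.022, 0.006, -1.0]]
wrist_force: [0.6, -0.0, -8.2]
gripper_width: 0.709
```

```bash
python3 - <<'E'
from h import *
s=sense(); print(s['time_s'],s['tcp_pos'],s['ee_rot'][:,2],s['wrist_force'],s['moment'],s['gripper_width'])
cap('scene','h2')
k_=4
f=lambda n:cv2.resize(cv2.imread('pics/%s.png'%n)[180:310,340:420],None,fx=k_,fy=k_,interpolation=cv2.INTER_CUBIC)
cv2.imwrite('pics/ch2.png',np.hstack([f('h1'),f('h2')]))
E
```

```text
32.15 [0.49807681 0.01674934 0.1789736 ] [ 0.02242962  0.00241296 -0.99974551] [ 0.58049974 -0.01356946 -8.15223268] [-0.01221053 -0.08605051  0.00508918] 0.708610973633176
```

View pics/ch2.png

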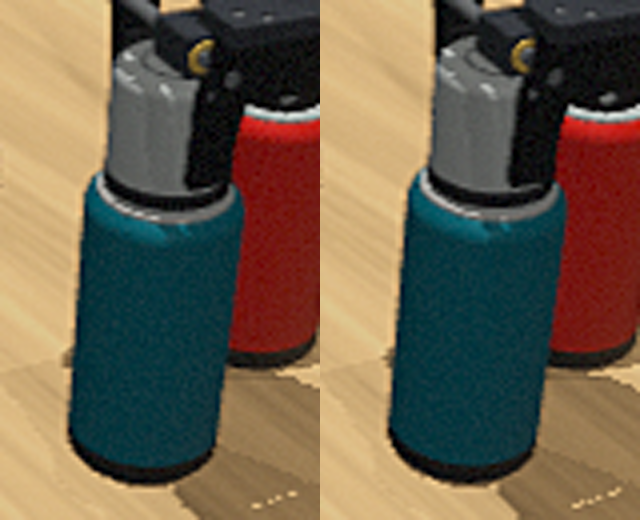

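servo_tool([
  {"slide": [-0.02, 0, 0.08], "spin": 0},
])

```text
time_s: 32.3
tcp_pos: [0.4994, 0.0167, 0.1776]
ee_rot: [[-0.984, 0.174, 0.024], [0.174, 0.985, 0.002], [-0.024, 0.007, -1.0]]
wrist_force: [1.3, 0.3, -1.7]
gripper_width: 0.712
```

servo_tool([
  {"slide": [0.02, 0, 0.16], "spin": 0},
])

```text
time_s: 32.4
tcp_pos: [0.5011, 0.0166, 0.177]
ee_rot: [[-0.985, 0.172, 0.029], [0.172, 0.985, 0.001], [-0.029, 0.006, -1.0]]
wrist_force: [-6.2, 0.7, 24.2]
gripper_width: 0.71
```

```bash
python3 - <<'E'
from h import *
for i in range(3):
    s=sense(); print(s['time_s'],s['tcp_pos'],s['ee_rot'][:,2],s['wrist_force'],s['moment'],s['gripper_width'])
    cap(['scene','scene','wrist'][i],'i%d'%i)
k_=8
f=lambda n:cv2.resize(cv2.imread('pics/%s.png'%n)[180:245,353:403],None,fx=k_,fy=k_,interpolation=cv2.INTER_CUBIC)
cv2.imwrite('pics/ci1.png',np.hstack([f('f1'),f('i1')]))
E
```

```text
32.4 [0.50112434 0.01655607 0.17695586] [ 2.93844933e-02  8.49950515e-04 -9.99567821e-01] [-6.24064204  0.69295545 24.21597857] [-0.04473729  2.04473711 -0.15436643] 0.7102255963936053
32.45 [0.50080797 0.01656346 0.17699132] [ 2.89230904e-02  9.76565165e-04 -9.99581163e-01] [-3.8581395   0.51367742 11.2670064 ] [-0.09041065  1.20476261 -0.04499527] 0.7117862592659001
32.5 [0.50054544 0.0166049  0.1769744 ] [ 0.02870216  0.00140471 -0.99958702] [-3.63032636  0.34306255  9.68278878] [-0.29831447  0.9362519  -0.10139617] 0.7131879145770107
```

View pics/ci1.png

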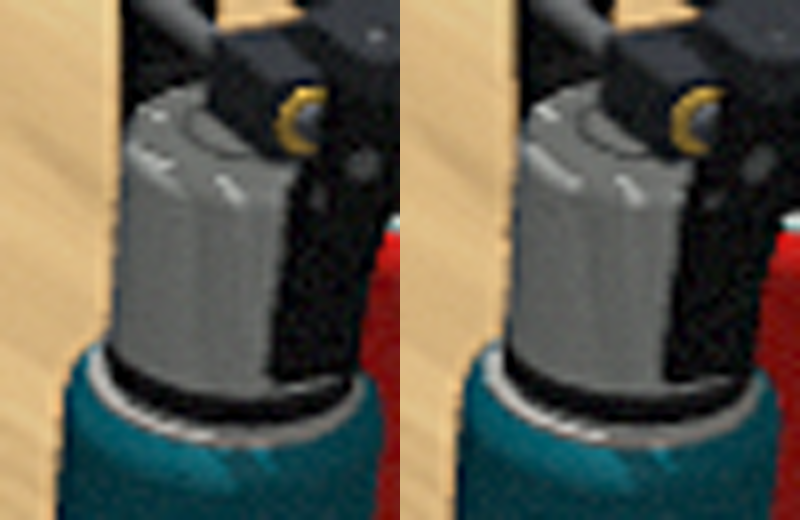

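servo_tool([
  {"slide": [0.04, 0, 0.16], "spin": 0},
])

```text
time_s: 32.65
tcp_pos: [0.5011, 0.0165, 0.177]
ee_rot: [[-0.985, 0.171, 0.033], [0.172, 0.985, 0.0], [-0.033, 0.006, -0.999]]
wrist_force: [-5.9, 0.5, 17.7]
gripper_width: 0.714
```

```bash
python3 - <<'E'
from h import *
for i in range(4):
    s=sense(); print(s['time_s'],s['tcp_pos'],s['ee_rot'][:,2],s['wrist_force'],s['gripper_width'])
    cap(['scene','wrist','top','scene'][i],'j%d'%i)
s=sense(); print(s['tcp_pos'],s['wrist_force'])
a=cv2.imread('pics/j3.png');cv2.imwrite('pics/j3b.png',a)
E
```

```text
32.65 [0.50111618 0.01645342 0.17699909] [ 3.31970896e-02  3.38233246e-04 -9.99448767e-01] [-5.92753481  0.52534498 17.69854492] 0.7142108780997232
32.7 [0.50087056 0.01646845 0.17697234] [ 3.30263517e-02  4.04865187e-04 -9.99454399e-01] [-6.14097518  0.44386847 14.46153648] 0.7079349971607368
32.75 [0.5008008  0.01651185 0.17699448] [ 3.29505720e-02  6.00674413e-04 -9.99456802e-01] [-4.65001189  0.06998403 13.37549724] 0.7087582444233258
32.8 [0.5008038  0.0165029  0.17698256] [ 3.29163148e-02  5.75372191e-04 -9.99457946e-01] [-5.2528773  -0.04402453 13.902131  ] 0.7159449812794734
[0.50079557 0.01649544 0.17698451] [-5.17983313  0.2470362  14.53310584]
```

View pics/j3.png

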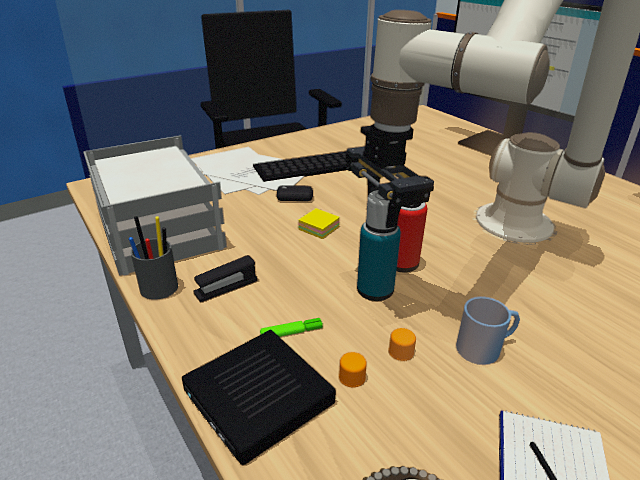

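View pics/j1.png

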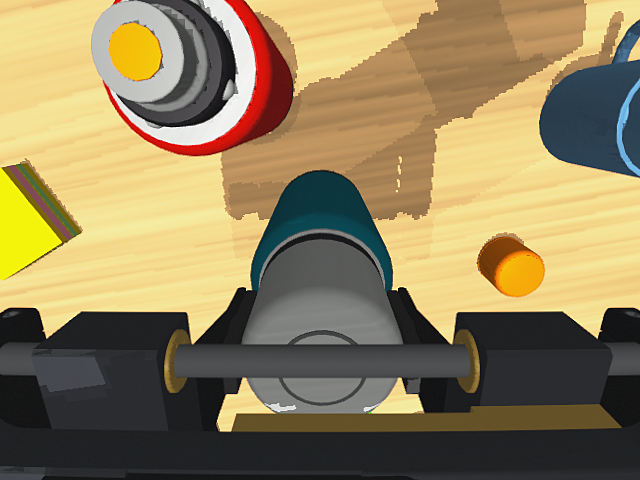

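```bash
python3 - <<'E'
from h import *
f=lambda n:cv2.resize(cv2.imread('pics/%s.png'%n)[225:425,270:370],None,fx=3.9,fy=3,interpolation=cv2.INTER_CUBIC)
cv2.imwrite('pics/cj.png',np.hstack([f('w12'),f('j1')]))
for n in('w12','w14','f2','j1'):
    g=cv2.cvtColor(cv2.imread('pics/%s.png'%n),cv2.COLOR_BGR2GRAY)[:,318:325].mean(1)
    print(n,'band',[(i,int(g[i])) for i in range(228,248)],'ring',[(i,int(g[i])) for i in list(range(324,337))+list(range(398,410))])
E
```

```text
w12 band [(228, 209), (229, 208), (230, 205), (231, 200), (232, 202), (233, 216), (234, 117), (235, 26), (236, 19), (237, 23), (238, 24), (239, 23), (240, 44), (241, 90), (242, 87), (243, 85), (244, 86), (245, 85), (246, 85), (247, 86)] ring [(324, 127), (325, 130), (326, 136), (327, 132), (328, 41), (329, 66), (330, 66), (331, 64), (332, 100), (333, 133), (334, 129), (335, 129), (336, 131), (398, 128), (399, 129), (400, 135), (401, 101), (402, 67), (403, 61), (404, 76), (405, 130), (406, 133), (407, 131), (408, 129), (409, 128)]
w14 band [(228, 20), (229, 25), (230, 25), (231, 26), (232, 24), (233, 20), (234, 84), (235, 28), (236, 23), (237, 24), (238, 24), (239, 24), (240, 45), (241, 92), (242, 88), (243, 87), (244, 87), (245, 87), (246, 87), (247, 87)] ring [(324, 129), (325, 133), (326, 138), (327, 130), (328, 42), (329, 68), (330, 67), (331, 65), (332, 101), (333, 135), (334, 131), (335, 131), (336, 133), (398, 130), (399, 131), (400, 137), (401, 102), (402, 68), (403, 61), (404, 78), (405, 132), (406, 134), (407, 132), (408, 131), (409, 130)]
f2 band [(228, 70), (229, 98), (230
[... 325 characters left out ...]
107), (335, 134), (336, 132), (398, 129), (399, 131), (400, 131), (401, 138), (402, 95), (403, 65), (404, 61), (405, 89), (406, 133), (407, 134), (408, 132), (409, 132)]
j1 band [(228, 75), (229, 109), (230, 133), (231, 137), (232, 106), (233, 39), (234, 21), (235, 24), (236, 25), (237, 24), (238, 24), (239, 67), (240, 92), (241, 89), (242, 88), (243, 88), (244, 88), (245, 88), (246, 88), (247, 88)] ring [(324, 128), (325, 128), (326, 128), (327, 131), (328, 135), (329, 142), (330, 75), (331, 60), (332, 67), (333, 65), (334, 70), (335, 138), (336, 131), (398, 128), (399, 129), (400, 131), (401, 137), (402, 101), (403, 67), (404, 61), (405, 83), (406, 133), (407, 135), (408, 133), (409, 131)]
```

View pics/cj.png

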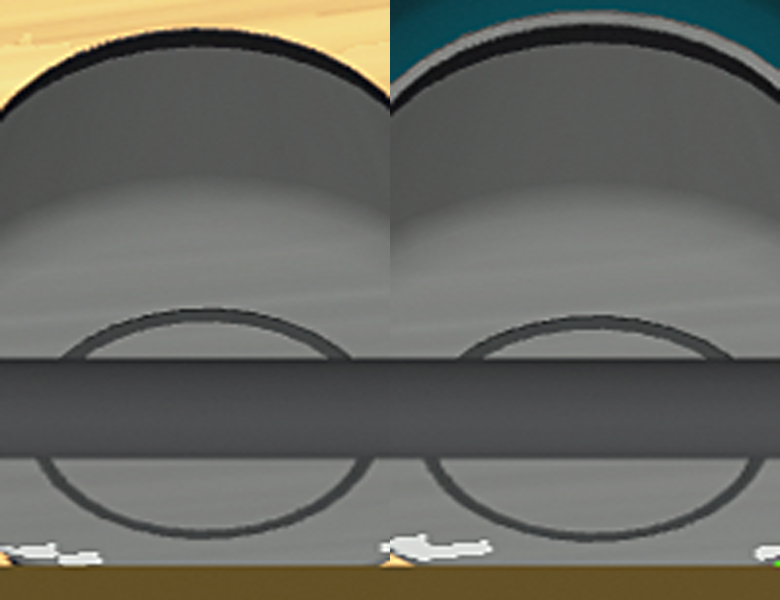

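servo_tool([
  {"slide": [0.06, 0, 0.22], "spin": 0},
])

```text
time_s: 32.95
tcp_pos: [0.5014, 0.0164, 0.1769]
ee_rot: [[-0.985, 0.17, 0.039], [0.17, 0.985, -0.001], [-0.038, 0.006, -0.999]]
wrist_force: [-8.2, 0.8, 24.4]
gripper_width: 0.711
```

```bash
python3 - <<'E'
from h import *
for i in range(3):
    s=sense(); print(s['time_s'],s['tcp_pos'],s['ee_rot'][:,2],s['wrist_force'],s['gripper_width'])
    cap('scene','k%d'%i)
s=sense(); print(s['tcp_pos'],s['wrist_force'])
if s['wrist_force'][2]>14 and s['tcp_pos'][2]<.1778: r.finish_job(); print('done')
E
```

```text
32.95 [0.50137902 0.01640433 0.1768803 ] [ 3.86396430e-02 -8.87142317e-04 -9.99252816e-01] [-8.23963893  0.7871867  24.36869367] 0.7111304022648333
33.0 [0.50123676 0.01639814 0.1768962 ] [ 3.89537260e-02 -8.17256752e-04 -9.99240681e-01] [-6.82611825  0.03652442 21.15722067] 0.7133281811862092
33.05 [0.50118818 0.01639919 0.1768724 ] [ 3.87474402e-02 -7.08837664e-04 -9.99248785e-01] [-6.48896788 -0.03581024 19.68838172] 0.7112506507693739
[0.50121276 0.0163909  0.17687515] [-7.19622009e+00 -1.60917184e-02  2.00902395e+01]
the job is handed in; nothing more can be done
done
```

The flask is closed up and the job is handed in at about 33 s, with the gripper still holding the outer cup and pressing it down at about 20 N.

- **Inner cup:** I set the white cup mouth-down over the stopper, and it looked level on the collar after I let go.
- **Outer cup:** I lowered the steel cup over it and pressed. The force climbed to about 11.6 N, fell to about 3 N as it passed the catches, then met a hard stop. At that stop the TCP reads 0.177 m, which puts the mouth at about 0.158 m, level with the seat.
- **Bystanders:** the last full scene picture, taken just before the final press, shows the flask upright. The bystanders and the orange and red look-alikes look to be where they were.

**Checks that were less clean:**
- **Tool tilt:** the tool leaned during pressing and ended about 1.5° off its angle when it gripped the cup. In the wrist pictures taken before the last press, the cup had pivoted about 1.2° in the pads. That offset the tool's lean at that moment (about 1.15°), so I take it to sit square.
- **Scene view:** it hinted at a gap of 1–2 mm on the near side of the mouth. That is near the limit of what the picture can resolve, and I did not settle it.
- **Eased off once:** to reduce the tilt I pulled up about 2 mm on the latched cup, with up to 8 N. That is more than the flask and cups weigh, so the flask may have lifted briefly. I then pressed the cup back down to the same height.
- **Side force:** about 7 N sideways remained at hand-in.

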